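# Finish the brioche tin and hold the infrared thermometer on it

## Robot

A 6-joint arm with a two-finger parallel gripper is mounted at the origin on the work surface. World frame = base frame: x ahead of the robot, y to its left, z up, the work surface at z = 0. Lengths are in m, angles in rad, forces in N, time in s.
With the tool pointing down it reaches from about 0.35 to 0.85 m from the base axis. Payload 8.1 kg.
Tool frame: the origin (TCP) lies between the finger pads; the fingertips stand tips_ahead ahead of it and the grasp point (between the pads) lies 8 mm behind it (tips_ahead is the distance from the TCP to the fingertips, in m); z points along the fingers, x is the direction in which the jaws open and shut, and the axes are right-handed (so a half turn about z gives the same grasp; the last joint's range is limited). The gripper opens to 93 mm and grips with 3 to 60 N. Pads are 15 mm wide; open, the fingers measure 128 mm over their backs; the gripper's body (75 mm by 188 mm) begins 65 mm behind the grasp point.
Start: joints at [-1.327, 0.13, 1.488, -0, 1.523, -0.085], TCP at [0.194, -0.568, 0.23] pointing down, gripper open.
Joint ranges: [-2.96, 2.96], [-0.89, 2.26], [0.02, 2.5], [-1.34, 4.48], [0, 2.73], [-2.66, 2.66]. Speed limits (rad/s): [2.39, 2.39, 2.79, 3.14, 3.14, 3.14].

## Interface

Orientations are given as a rotation vector (axis times angle).
In Python, from plant import * gives the robot as it stands.
- The arm moves only by the tool play_rows, never from a script. Its argument "increments" is a list that holds one entry, the list of rows, each a list of 4 numbers: the shift along the tool's x, y, z in cm, then the turn about the tool's z in rad. A call has 1 to 5 rows; each row is the pose to reach, as a shift and turn from the pose measured when the call began, along the tool's axes at that moment; what a row does not reach only later rows make up. A row lasts 1/10 s, in which the tool goes at most 50 mm and 8.59 degrees, less where a joint would pass 70% of its speed; a pose out of reach is approached as far as the arm can. A call with a gripper value outside its range is refused whole. "jaw" is the finger opening in cm, from 0 to 9.3, set as the call begins (left out, the last holds). The fingers move at their own pace and stop on an object; "squeeze" is the grip in N (left out, the last holds). Time passes only in rows, so rows that repeat a pose let the fingers close. It gives the time, the measured TCP pose, the force and the opening at its end, in the units of the state.
- read_state(): the state, without advancing time (a new reading comes with each control period).
- read_camera(name): name is "scene" or "top" or "wrist"; returns (picture, depth): 480x640x3 uint8, blue, green, red; 480x640 float32, m along the optical axis (not along the pixel's ray), 0 where there is no reading.
- camera_params(name): a dict with "K" (3x3 intrinsics, pixels), "eye" and "orientation" of the camera in the world. Camera axes: x right, y up, looking along -z (the intrinsics and any distortion apply to the point x, -y, -z); pixel columns grow to the right and rows downward; lengths in m; the calibration is good to about 2 mm. A picture is of the moment at which its call begins: read the wrist's pose just before it. camera_params takes no time and is no camera call; for the wrist camera it gives the pose at the moment of the call.
- close_job(): hands the job in, once; it reports no verdict.
The state is a dict: "t": time; "q": joint angles; "dq": joint speeds; "joint_torque": joint torques, N m; "tool_pos": TCP position; "orientation": TCP orientation; "force": force on the tool from outside, world axes, zero at the start; "wrist_torque": the same for the moment, N m; "opening": finger opening in m.
Only numpy, scipy, OpenCV 4.12 (cv2) and the standard library are available. Lean on these libraries where they do the work, as an engineer would, in place of code of your own. Each camera call takes 0.05 s, during which the arm holds its last target.

## Task

Put the two frozen dough balls from the tray into the two empty cups of the part-filled baking tin, one in each cup, setting them in rather than dropping them from a height. Then draw the infrared thermometer up out of its stand, turn it nose down by about 45 degrees or more, and finish while holding it still in the gripper, aimed at the middle of any one dough ball in the tin with the lens about 10 cm from it, for the temperature check. Do not touch the dough or the tin with the thermometer, do not disturb the balls already in the tin, and leave everything else on the bench where it is.

Things in the scene. Friction and masses are not known exactly. Their poses are not given: they have to be found in the camera images.
- tin: dark steel six-cup baking tin, 272 x 188 x 36 mm high, does not move; origin under its centre, x along its length, y across, z up. Cups in two rows of three: centres at x = -84, 0, +84 mm and y = -42 or +42 mm; each 66 mm wide inside at the rim, 48 mm at the floor, 33 mm deep, floor 3 mm above the bench. The cups at (0, -42) and (+84, -42) mm are empty, each of the other four already holds a ball. It may stand on either side of the bench.
- cup0 (a point): empty cup of the tin at x = 0, y = -42 mm: point on the cup's axis 20 mm above its floor, 13 mm below its rim, where the centre of a ball standing in the middle of the cup lies
- cup1 (a point): empty cup of the tin at x = 84, y = -42 mm: point on the cup's axis 20 mm above its floor, 13 mm below its rim, where the centre of a ball standing in the middle of the cup lies
- tray: low aluminium tray with the two balls still to be placed, 240 x 160 mm, rim 14 mm high, floor 3 mm above the bench, does not move; origin under its centre, on the side of the bench opposite to the tin
- ball0_center (a point): hard-frozen dough ball on the tray at the start: 45 mm wide, 40 mm high, flat underside, 45 g, widest 17 mm above the underside; point at its centre, 20 mm above the underside. The two stand 80 to 130 mm apart. All balls are alike
- ball1_center (a point): hard-frozen dough ball on the tray at the start: 45 mm wide, 40 mm high, flat underside, 45 g, widest 17 mm above the underside; point at its centre, 20 mm above the underside. The two stand 80 to 130 mm apart. All balls are alike
- full0_center (a point): dough ball of the same kind that already sits in the tin's cup at x = -84, y = -42 mm; point at its centre
- full1_center (a point): dough ball of the same kind that already sits in the tin's cup at x = -84, y = 42 mm; point at its centre
- full2_center (a point): dough ball of the same kind that already sits in the tin's cup at x = 0, y = 42 mm; point at its centre
- full3_center (a point): dough ball of the same kind that already sits in the tin's cup at x = 84, y = 42 mm; point at its centre
- thermometer: pistol-shaped infrared thermometer, 0.2 kg: level grey barrel 105 x 38 (across) x 36 mm high, black round nose with the lens; black grip 30 x 28 x 88 mm below the barrel, its foot in the stand's socket. Origin at the barrel's middle; x out of the nose (line of sight), y across, z out of the barrel's top. Starts upright, x level, origin 116 mm, barrel top 134 mm above the bench
- thermo_grasp (a point): middle of the barrel, where it is well taken across its 38 mm width from above; axes as the thermometer. The centre of mass lies about 33 mm below it, so it may swing a few degrees in the fingers when tilted
- thermo_lens (a point): lens at the tip of the nose, 80 mm in front of the barrel's middle; its x axis is the line of sight
- thermo_foot (a point): underside of the grip, 106 mm below the barrel's axis and 12 mm behind its middle
- stand: white bench stand of the thermometer, does not move: foot plate and an upright socket 38 x 36 mm inside, its floor 10 mm and its rim 61 mm above the bench; origin under the socket's centre, x towards the thermometer's nose
- scraper: bystander: dough scraper lying flat, steel blade 75 x 125 mm with a wooden bar handle 24 mm thick; origin under it near its handle
- timer: bystander: white kitchen timer 62 x 70 x 22 mm; origin under its centre
- jar: bystander: glass jar with steel lid, 64 mm across, 85 mm high; origin under its centre
- bowl: bystander: steel bowl 124 mm across, 48 mm high; origin under its centre
- brush: bystander: pastry brush lying along its x axis, 200 mm long; origin under it
- cutter: bystander: steel ring cutter 80 mm across, 40 mm high; origin under its centre
- scoop: bystander: aluminium scoop lying along its x axis, about 205 mm long, 66 mm high; origin under it near where the handle meets the scoop
Things that resemble listed ones, but are neither listed nor needed, are in the scene too. What is shaped like the part that bears ball1_center but black is not meant.

How it is judged:
By the outcome, as a careful person would: the job done as asked, in the order asked, and still so for the second after the job is handed in, while the arm keeps its last pose, push and grip.
It also fails if it takes over 72 s, if anything falls off the work surface, if the arm or the gripper's body presses on something with over 40 N, if the wrist force passes 120 N, or if a joint passes its speed limit or range.

## Working session

There is one attempt and no reset: what is moved stays moved. The work goes in short steps, Python scripts to look and compute and a tool call to move; the robot and the scene stay as the last step left them, time stands still between calls to the robot, and variables do not carry over. Pictures are saved under pics/ and viewed, and the job is handed in when it is done.

Besides the shell and the picture viewer there is one more tool, called by a JSON object that holds its "api" and its "payload". play_rows: Moves the arm, as the interface text tells. Its arguments: {"type":"object","properties":{"increments":{"type":"array"},"jaw":{"type":"number"},"squeeze":{"type":"number"}},"required":["increments"]}

```bash
ls; mkdir -p pics; python3 - <<'E'
from plant import *
import cv2, numpy as np
s=read_state(); print({k:np.round(v,3) for k,v in s.items()})
for n in ("scene","top","wrist"):
    p=camera_params(n); print(n,p)
    im,d=read_camera(n); cv2.imwrite(f"pics/{n}0.png",im); np.save(f"pics/{n}0.npy",d)
    np.savez(f"pics/{n}0_p.npz",K=p["K"],eye=p["eye"],o=p["orientation"])
E
```

```text
pics
{'t': np.float64(0.0), 'q': array([-1.327,  0.131,  1.489,  0.   ,  1.523, -0.085]), 'dq': array([-0.001,  0.   ,  0.   , -0.002, -0.002,  0.   ]), 'joint_torque': array([-1.0000e-03, -5.5984e+01, -4.9177e+01,  7.7000e-02,  3.5000e-02,
       -0.0000e+00]), 'tool_pos': array([ 0.194, -0.567,  0.229]), 'orientation': array([-2.554e+00,  1.827e+00,  2.000e-03]), 'force': array([ 0.498, -0.55 ,  0.404]), 'wrist_torque': array([ 0.012,  0.009, -0.053]), 'opening': np.float64(0.093)}
scene {'K': array([[577.66524029,   0.        , 325.27341551],
       [  0.        , 577.66524029, 232.0407914 ],
       [  0.        ,   0.        ,   1.        ]]), 'eye': array([1.42746677, 0.74568094, 0.90607403]), 'orientation': array([0.47061093, 1.07416958, 2.07782557])}
top {'K': array([[566.16920889,   0.        , 314.80274587],
       [  0.        , 566.16920889, 242.46146029],
       [  0.        ,   0.        ,   1.        ]]), 'eye': array([ 0.3925021 , -0.00865232,  1.66792334]), 'orientation': array([ 0.10321185, -0.10299307, -1.5948534 ])}
wrist {'K': array([[389.56429451,   0.        , 324.05648128],
       [  0.        , 389.56429451, 244.86598247],
       [  0.        ,   0.        ,   1.        ]]), 'eye': array([ 0.26755323, -0.5422388 ,  0.38390465]), 'orientation': array([-0.24517718,  0.17819208, -1.23336916])}
```

View pics/top0.png

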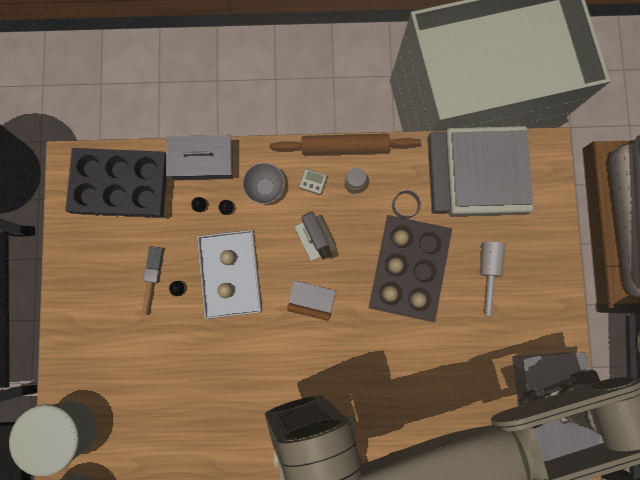

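View pics/scene0.png

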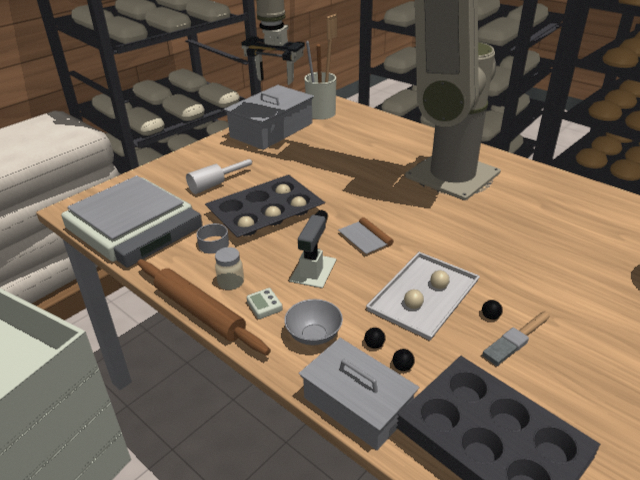

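View pics/wrist0.png

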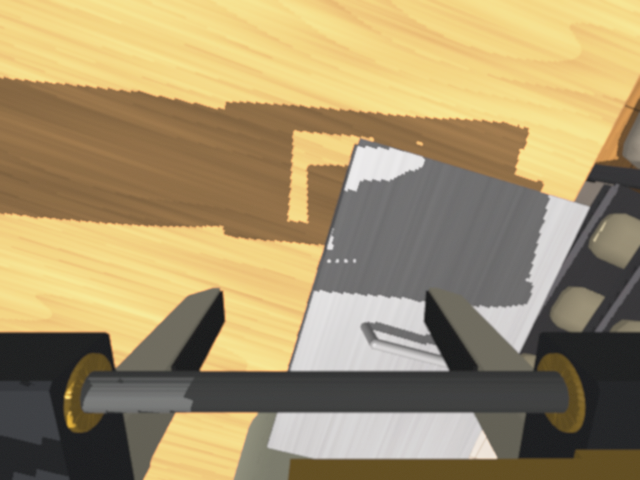

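```bash
cat > h.py <<'E'
import numpy as np, cv2
from scipy.spatial.transform import Rotation as R
def load(n,i=0):
    p=np.load(f"pics/{n}{i}_p.npz"); return cv2.imread(f"pics/{n}{i}.png"),np.load(f"pics/{n}{i}.npy"),p["K"],p["eye"],R.from_rotvec(p["o"])
def snap(n,i):
    from plant import read_camera,camera_params
    p=camera_params(n); im,d=read_camera(n); cv2.imwrite(f"pics/{n}{i}.png",im); np.save(f"pics/{n}{i}.npy",d)
    np.savez(f"pics/{n}{i}_p.npz",K=p["K"],eye=p["eye"],o=p["orientation"])
def pts(L):
    im,d,K,e,r=L
    v,u=np.mgrid[:480,:640]
    c=np.stack([(u-K[0,2])/K[0,0]*d,-(v-K[1,2])/K[1,1]*d,-d],-1)
    w=r.apply(c.reshape(-1,3)).reshape(480,640,3)+e
    w[d==0]=np.nan
    return w
def px(L,P):
    im,d,K,e,r=L
    c=r.inv().apply(np.atleast_2d(P)-e)
    return np.stack([K[0,0]*c[:,0]/-c[:,2]+K[0,2],K[1,1]*c[:,1]/c[:,2]+K[1,2]],-1)
def ray(L,u,v,z):
    im,d,K,e,r=L
    g=r.apply([(u-K[0,2])/K[0,0],-(v-K[1,2])/K[1,1],-1.]); return e+g*(z-e[2])/g[2]
def crop(L,x0,y0,x1,y1,f,name):
    cv2.imwrite(name,cv2.resize(L[0][y0:y1,x0:x1],None,fx=f,fy=f,interpolation=cv2.INTER_CUBIC))
E
python3 - <<'E'
import plant
print([ (n,getattr(plant,n)) for n in dir(plant) if not n.startswith('_')][:40])
from h import *
L=load("top"); w=pts(L)
for n,(u,v) in dict(tin0=(411,268),b0=(228,257),b1=(225,290),f3=(401,237),f2=(396,265),f1=(390,294),f0=(419,300),c1=(430,243),c0=(424,271),thermo=(316,235),bench=(340,380)).items(): print(n,w[v,u].round(3))
crop(L,270,190,460,330,4,"pics/c1.png")
crop(L,180,190,340,330,4,"pics/c2.png")
S=load("scene"); crop(S,200,20,340,110,5,"pics/c3.png"); crop(S,280,200,500,340,3.5,"pics/c4.png")
E
```

```text
[('IKError', <class 'plant.IKError'>), ('camera_params', <function make.<locals>.<lambda> at 0x7f34a1cc4680>), ('close_job', <function connect.<locals>.done at 0x7f34a1c37740>), ('read_camera', <function make.<locals>.drawn_camera at 0x7f34a1cc40e0>), ('read_state', <function make.<locals>.<lambda> at 0x7f34a1cc45e0>), ('tips_ahead', 0.011)]
tin0 [ 0.525 -0.286  0.042]
b0 [0.571 0.241 0.038]
b1 [0.476 0.249 0.046]
f3 [ 0.617 -0.263  0.033]
f2 [ 0.535 -0.243  0.042]
f1 [ 0.452 -0.222  0.046]
f0 [ 0.433 -0.304  0.044]
c1 [ 0.601 -0.354 -0.002]
c0 [ 0.519 -0.332 -0.002]
thermo [ 0.614 -0.015  0.137]
bench [ 0.211 -0.073  0.   ]
```

View pics/c1.png

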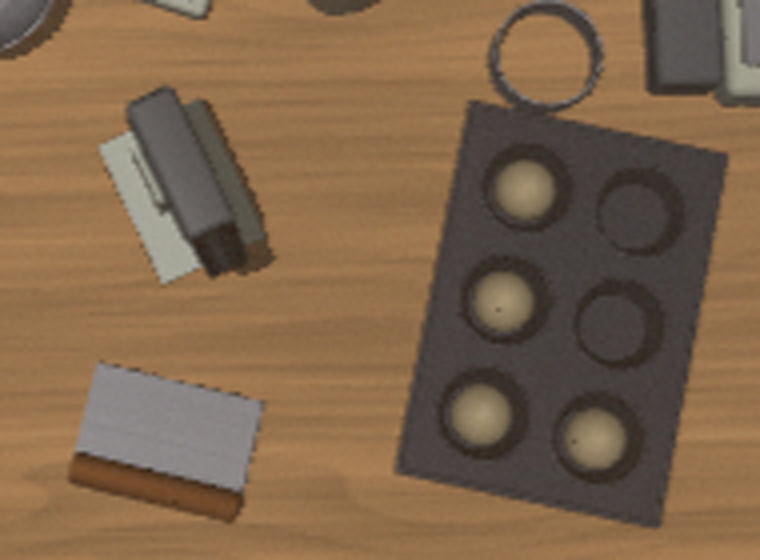

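View pics/c2.png

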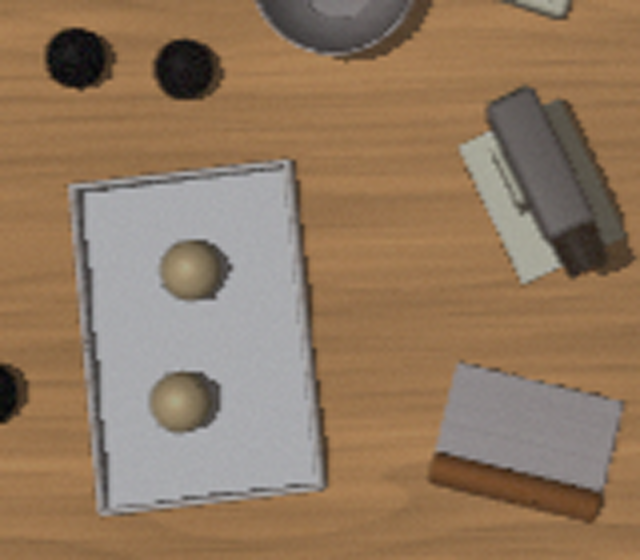

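View pics/c3.png

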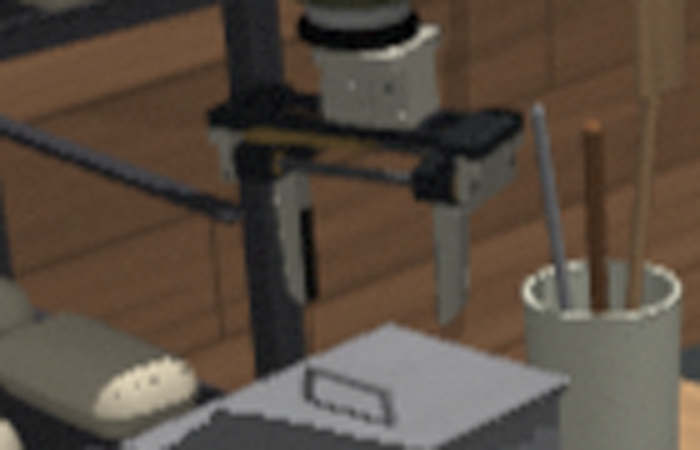

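View pics/c4.png

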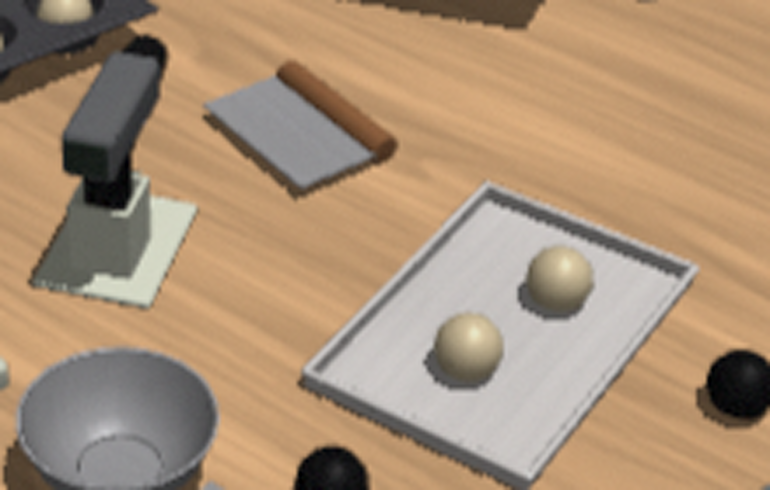

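```bash
python3 - <<'E'
from h import *
from plant import *
s=read_state()
L=load("wrist"); w=pts(L)
T=R.from_rotvec(s["orientation"])
t=T.inv().apply((w-s["tool_pos"]).reshape(-1,3)).reshape(480,640,3)*1000
print(T.as_matrix().round(3))
for v in range(286,480,8):
    row=[]
    for u in range(60,330):
        if np.isfinite(t[v,u,0]) and abs(t[v,u,2])<110 and t[v,u,2]<30: row.append((u,*t[v,u].round(0).astype(int)))
    print(v,len(row),row[0] if row else'',row[len(row)//2] if row else '',row[-1] if row else '')
crop(L,60,260,620,480,1.4,"pics/c5.png")
E
```

```text
[[ 0.323 -0.946 -0.   ]
 [-0.946 -0.323  0.001]
 [-0.001 -0.    -1.   ]]
286 0   
294 35 (189, np.int64(-60), np.int64(-9), np.int64(4)) (206, np.int64(-52), np.int64(-9), np.int64(3)) (223, np.int64(-47), np.int64(-6), np.int64(10))
302 45 (180, np.int64(-61), np.int64(-10), np.int64(-6)) (202, np.int64(-51), np.int64(-10), np.int64(-6)) (224, np.int64(-47), np.int64(-2), np.int64(10))
310 52 (173, np.int64(-61), np.int64(-9), np.int64(-13)) (199, np.int64(-50), np.int64(-9), np.int64(-13)) (224, np.int64(-47), np.int64(1), np.int64(10))
318 61 (165, np.int64(-61), np.int64(-9), np.int64(-20)) (195, np.int64(-50), np.int64(-9), np.int64(-20)) (225, np.int64(-47), np.int64(6), np.int64(11))
326 66 (157, np.int64(-62), np.int64(-9), np.int64(-26)) (190, np.int64(-49), np.int64(-10), np.int64(-27)) (222, np.int64(-46), np.int64(6), np.int64(4))
334 120 (60, np.int64(-57), np.int64(-36), np.int64(-80)) (159, np.int64(-59), np.int64(-9), np.int64(-32)) (218, np.int64(-47), np.int64(7), np.int64(-2))
342 126 (60, np.int64(-56), np.int64(-36), np.int64(-82)) (152, np.int64(-59), np.int64(-
[... 2049 characters left out ...]
4(-12), np.int64(-86)) (157, np.int64(-48), np.int64(9), np.int64(-64))
454 92 (60, np.int64(-48), np.int64(-22), np.int64(-98)) (108, np.int64(-48), np.int64(-10), np.int64(-86)) (153, np.int64(-48), np.int64(9), np.int64(-67))
462 131 (60, np.int64(-49), np.int64(-19), np.int64(-97)) (125, np.int64(-48), np.int64(-2), np.int64(-80)) (329, np.int64(1), np.int64(-22), np.int64(-100))
470 130 (60, np.int64(-49), np.int64(-18), np.int64(-97)) (125, np.int64(-48), np.int64(0), np.int64(-80)) (329, np.int64(1), np.int64(-22), np.int64(-101))
478 126 (60, np.int64(-50), np.int64(-15), np.int64(-97)) (123, np.int64(-48), np.int64(1), np.int64(-82)) (329, np.int64(1), np.int64(-21), np.int64(-103))
```

View pics/c5.png

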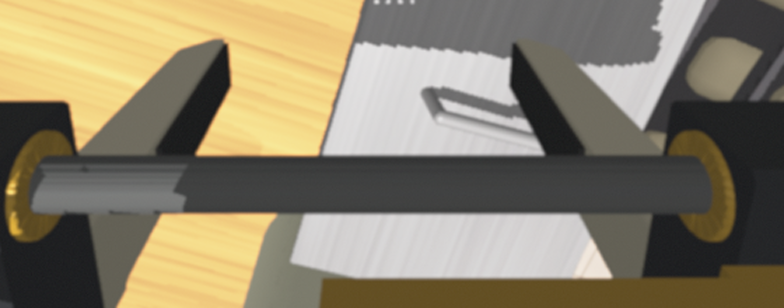

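```bash
python3 - <<'E'
from h import *
for cam,seeds in (("top",dict(b0=(228,257),b1=(225,290),f3=(401,237),f2=(396,265),f1=(390,294),f0=(419,300))),("scene",dict(b0=(414,299),b1=(440,280)))):
    L=load(cam); im=L[0]
    hsv=cv2.cvtColor(im,cv2.COLOR_BGR2HSV); 
    for n,(u,v) in seeds.items():
        Z=cv2.resize(im[v-20:v+20,u-20:u+20],None,fx=8,fy=8,interpolation=cv2.INTER_CUBIC)
        if n[0]=='b':
            H=cv2.cvtColor(Z,cv2.COLOR_BGR2HSV); m=((H[...,1]>50)).astype(np.uint8)
        else: m=(cv2.cvtColor(Z,cv2.COLOR_BGR2GRAY)>95).astype(np.uint8)
        c,_=cv2.findContours(m,cv2.RETR_EXTERNAL,cv2.CHAIN_APPROX_NONE)
        c=[k for k in c if cv2.pointPolygonTest(k,(160,160),False)>0] or [max(c,key=cv2.contourArea)]
        (x,y),(a,b),_=cv2.fitEllipse(c[0]); uu,vv=u-20+(x+.5)/8-.5,v-20+(y+.5)/8-.5
        print(cam,n,round(uu,1),round(vv,1),round(a/8,1),round(b/8,1),ray(L,uu,vv,0.022).round(4))
L=load("top")
# tin corners / cups from crop c1 (origin 270,190, x4)
f=lambda x,y:(270+(x+.5)/4-.5,190+(y+.5)/4-.5)
for n,p in dict(A=(472,101),B=(727,154),C=(659,526),D=(397,472)).items(): print(n,ray(L,*f(*p),0.036).round(4))
for n,p in dict(cup1=(640,211),cup0=(619,323),f3=(527,187),f2=(505,299),f1=(483,413),f0=(598,437)).items(): print(n,ray(L,*f(*p),0.036).round(4))
# thermometer barrel top z=.134
for n,p in dict(rl=(129,102),rr=(170,87),fl=(195,238),fr=(233,224)).items(): print(n,ray(L,*f(*p),0.134).round(4))
w=pts(L); m=(w[...,2]>0.122)&(w[...,2]<0.15)&(abs(w[...,0]-.61)<.1)&(abs(w[...,1])<.1)
P=w[m][:,:2].astype(np.float32); print(len(P),cv2.minAreaRect(P), np.median(w[m][:,2]))
E
```

```text
top b0 227.4 257.1 14.4 14.7 [0.5728 0.2453 0.022 ]
top b1 224.9 290.0 14.4 14.7 [0.4769 0.2532 0.022 ]
top f3 400.8 236.9 13.1 13.3 [ 0.6188 -0.2642  0.022 ]
top f2 395.4 265.0 13.2 13.3 [ 0.5366 -0.2446  0.022 ]
top f1 389.8 293.4 13.4 13.6 [ 0.4544 -0.2245  0.022 ]
top f0 418.5 299.5 13.3 13.6 [ 0.4347 -0.3066  0.022 ]
scene b0 413.4 298.7 18.6 18.6 [0.5735 0.2451 0.022 ]
scene b1 439.4 279.2 17.7 17.9 [0.4775 0.2529 0.022 ]
A [ 0.6829 -0.2264  0.036 ]
B [ 0.6387 -0.4104  0.036 ]
C [ 0.3717 -0.3464  0.036 ]
D [ 0.4149 -0.1611  0.036 ]
cup1 [ 0.5985 -0.3449  0.036 ]
cup0 [ 0.5175 -0.3254  0.036 ]
f3 [ 0.6183 -0.2636  0.036 ]
f2 [ 0.537  -0.2439  0.036 ]
f1 [ 0.4554 -0.2244  0.036 ]
f0 [ 0.436  -0.3061  0.036 ]
rl [0.671  0.0224 0.134 ]
rr [ 0.6808 -0.006   0.134 ]
fl [ 0.5757 -0.0204  0.134 ]
fr [ 0.5846 -0.0466  0.134 ]
631 ((0.6166239380836487, -0.015920095145702362), (0.13445919752120972, 0.038498248904943466), 23.883100509643555) 0.13180708344735814
```

```bash
cat >> h.py <<'E'
def rel(x,y,z,yaw=None):
    """tool shift (cm) and turn to reach world target; yaw = world heading of jaw axis (rad)"""
    from plant import read_state
    s=read_state(); T=R.from_rotvec(s["orientation"])
    d=T.inv().apply(np.array([x,y,z])-s["tool_pos"])*100
    t=0
    cur=np.arctan2(*T.as_matrix()[1::-1,0])
    if yaw is not None:
        t=-(yaw-cur); t=(t+np.pi/2)%np.pi-np.pi/2
    print("shift cm",d.round(2),"turn",round(t,3),"dist",round(np.linalg.norm(d),1),"jawdir deg",round(np.degrees(cur),1),"tilt",round(np.degrees(np.arccos(-T.as_matrix()[2,2])),2),"t",round(s["t"],2),"F",s["force"].round(1),"open",round(s["opening"],4),"q",s["q"].round(2))
E
python3 -c "
from h import *; rel(.477,.253,.12)"
```

```text
shift cm [-68.49 -53.3   10.99] turn 0 dist 87.5 jawdir deg -71.2 tilt 0.08 t 0.15 F [-0.8 -0.1  0.1] open 0.093 q [-1.33  0.13  1.49  0.    1.52 -0.09]
```

{"api": "play_rows", "payload": {"increments": [[[-68.5, -53.0, 0, 0], [-68.5, -53.0, 0, 0], [-68.5, -53.0, 0, 0], [-68.5, -53.0, 0, 0], [-68.5, -53.0, 0, 0]]], "jaw": 6.5, "squeeze": 10}}

```text
t: 0.65
tool_pos: [0.2748, -0.3293, 0.2293]
orientation: [-2.554, 1.828, 0.002]
force: [1.5, 1.0, 0.9]
opening: 0.0654
```

{"api": "play_rows", "payload": {"increments": [[[-48.6, -37.9, 5, 0], [-48.6, -37.9, 5, 0], [-48.6, -37.9, 5, 0], [-48.6, -37.9, 5, 0], [-48.6, -37.9, 5, 0]]]}}

```text
t: 1.15
tool_pos: [0.3563, -0.0939, 0.2097]
orientation: [-2.553, 1.829, 0.001]
force: [1.3, -0.2, -0.7]
opening: 0.0647
```

```bash
python3 -c "
from h import *; rel(.477,.253,.10)"
```

```text
shift cm [-28.95 -22.59  11.02] turn 0 dist 38.3 jawdir deg -71.2 tilt 0.09 t 1.15 F [ 1.3 -0.2 -0.7] open 0.0647 q [-0.4  -0.54  2.1   0.    1.58  0.84]
```

{"api": "play_rows", "payload": {"increments": [[[-29, -22.6, 11, 0], [-29, -22.6, 11, 0], [-29, -22.6, 11, 0], [-29, -22.6, 11, 0], [-29, -22.6, 11, 0]]]}}

```text
t: 1.65
tool_pos: [0.4346, 0.133, 0.1382]
orientation: [-2.553, 1.828, -0.0]
force: [0.1, 0.4, 0.4]
opening: 0.065
```

```bash
python3 -c "
from h import *; rel(.477,.253,.10)"
```

```text
shift cm [-9.99 -7.88  3.84] turn 0 dist 13.3 jawdir deg -71.2 tilt 0.1 t 1.65 F [0.1 0.4 0.4] open 0.065 q [ 0.18 -0.21  1.99  0.    1.36  1.43]
```

{"api": "play_rows", "payload": {"increments": [[[-10, -7.9, 3.8, 0], [-10, -7.9, 3.8, 0], [-10, -7.9, 3.8, 0], [-10, -7.9, 3.8, 0], [-10, -7.9, 3.8, 0]]]}}

```text
t: 2.15
tool_pos: [0.4764, 0.2533, 0.0994]
orientation: [2.556, -1.826, -0.001]
force: [-0.6, -0.3, -0.4]
opening: 0.0651
```

```bash
python3 -c "
from h import *; rel(.477,.253,.033); snap('wrist',1)"
```

```text
shift cm [ 0.05 -0.05  6.64] turn 0 dist 6.6 jawdir deg -71.1 tilt 0.05 t 2.15 F [-0.6 -0.3 -0.4] open 0.0651 q [0.39 0.07 1.8  0.   1.28 1.63]
```

View pics/wrist1.png

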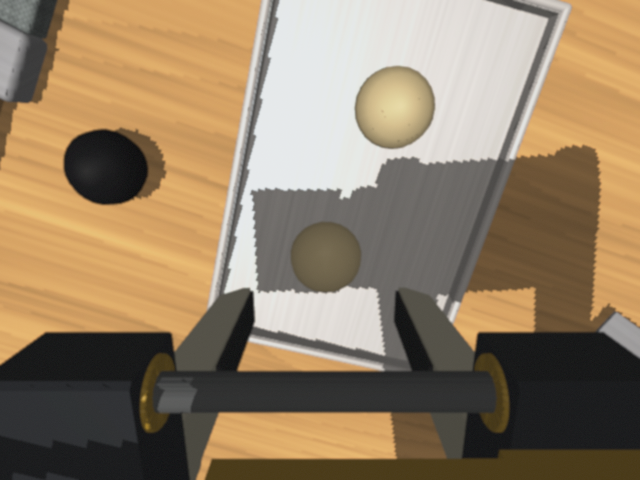

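```bash
python3 -c "
from h import *; L=load('wrist',1); print(ray(L,326,257,.022),ray(L,395,107,.022))"
```

```text
[0.47873453 0.25316177 0.022     ] [0.57540084 0.2452462  0.022     ]
```

{"api": "play_rows", "payload": {"increments": [[[0, 0, 4, 0], [0, 0, 6.6, 0], [0, 0, 6.6, 0]]]}}

```text
t: 2.5
tool_pos: [0.4738, 0.2501, 0.0309]
orientation: [2.549, -1.827, -0.005]
force: [-0.3, -0.6, -0.7]
opening: 0.0651
```

```bash
python3 -c "
from h import *; rel(.4775,.253,.033);rel(.4775,.253,.033)"
```

```text
shift cm [-0.16 -0.44 -0.22] turn 0 dist 0.5 jawdir deg -71.3 tilt 0.35 t 2.5 F [-0.3 -0.6 -0.7] open 0.0651 q [0.39 0.16 1.84 0.   1.15 1.63]
shift cm [-0.16 -0.44 -0.22] turn 0 dist 0.5 jawdir deg -71.3 tilt 0.35 t 2.5 F [-0.3 -0.6 -0.7] open 0.0651 q [0.39 0.16 1.84 0.   1.15 1.63]
```

{"api": "play_rows", "payload": {"increments": [[[-0.1, -0.4, -0.2, 0], [-0.1, -0.4, -0.2, 0]]]}}

```text
t: 2.7
tool_pos: [0.4789, 0.2523, 0.0351]
orientation: [2.551, -1.83, -0.003]
force: [0.0, 0.5, 0.4]
opening: 0.065
```

```bash
python3 -c "
from h import *; rel(.4775,.253,.033)"
```

```text
shift cm [-0.11  0.11  0.21] turn 0 dist 0.3 jawdir deg -71.3 tilt 0.18 t 2.7 F [0.  0.5 0.4] open 0.065 q [0.39 0.16 1.83 0.   1.16 1.63]
```

Close enough; lower 2 mm and close.

{"api": "play_rows", "payload": {"increments": [[[-0.1, 0.1, 0.2, 0], [-0.1, 0.1, 0.2, 0], [-0.1, 0.1, 0.2, 0], [-0.1, 0.1, 0.2, 0], [-0.1, 0.1, 0.2, 0]]], "jaw": 3.5, "squeeze": 10}}

```text
t: 3.2
tool_pos: [0.4781, 0.2531, 0.0338]
orientation: [2.551, -1.83, -0.002]
force: [-1.1, -0.2, 4.2]
opening: 0.043
```

```bash
python3 -c "
from h import *; rel(.4775,.253,.13)"
```

```text
shift cm [-0.01  0.08 -9.62] turn 0 dist 9.6 jawdir deg -71.3 tilt 0.12 t 3.2 F [-1.1 -0.2  4.2] open 0.043 q [0.39 0.16 1.83 0.   1.15 1.64]
```

{"api": "play_rows", "payload": {"increments": [[[0, 0, -1, 0], [0, 0, -3, 0], [0, 0, -6, 0], [0, 0, -9.5, 0], [0, 0, -9.5, 0]]]}}

```text
t: 3.7
tool_pos: [0.4815, 0.2546, 0.135]
orientation: [-2.548, 1.828, -0.006]
force: [1.7, 0.1, 0.1]
opening: 0.0427
```

```bash
python3 -c "
from h import *; rel(.5172,-.3265,.19); snap('wrist',2)"
```

```text
shift cm [56.19 15.21 -5.64] turn 0 dist 58.5 jawdir deg -71.3 tilt 0.4 t 3.7 F [1.7 0.1 0.1] open 0.0427 q [0.39 0.04 1.76 0.   1.34 1.64]
```

View pics/wrist2.png

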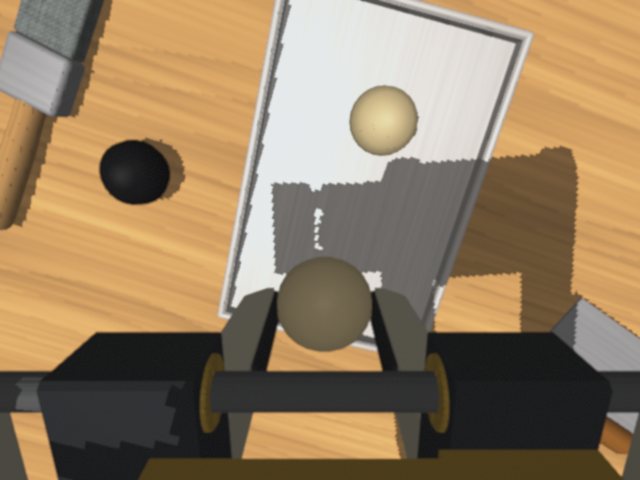

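{"api": "play_rows", "payload": {"increments": [[[5, 1.4, -5.5, 0], [56.2, 15.2, -5.6, 0], [56.2, 15.2, -5.6, 0], [56.2, 15.2, -5.6, 0], [56.2, 15.2, -5.6, 0]]]}}

```text
t: 4.25
tool_pos: [0.493, 0.0193, 0.1731]
orientation: [-2.551, 1.829, -0.001]
force: [1.2, -0.2, -0.7]
opening: 0.0428
```

```bash
python3 -c "
from h import *; rel(.5172,-.3265,.19)"
```

```text
shift cm [33.53  8.8  -1.75] turn 0 dist 34.7 jawdir deg -71.3 tilt 0.15 t 4.25 F [ 1.2 -0.2 -0.7] open 0.0428 q [-0.07 -0.13  1.85  0.    1.42  1.18]
```

{"api": "play_rows", "payload": {"increments": [[[33.5, 8.8, -1.7, 0], [33.5, 8.8, -1.7, 0], [33.5, 8.8, -1.7, 0], [33.5, 8.8, -1.7, 0], [33.5, 8.8, -1.7, 0]]]}}

```text
t: 4.75
tool_pos: [0.5096, -0.2299, 0.1839]
orientation: [-2.551, 1.829, 0.003]
force: [1.2, 0.1, -0.7]
opening: 0.0425
```

{"api": "play_rows", "payload": {"increments": [[[11.3, 2.9, 1, 0], [11.3, 2.9, 1, 0], [11.3, 2.9, 3, 0], [11.3, 2.9, 5, 0]]]}}

```text
t: 5.15
tool_pos: [0.5173, -0.3491, 0.1316]
orientation: [-2.548, 1.834, 0.004]
force: [0.2, 1.4, -1.1]
opening: 0.0428
```

```bash
python3 -c "
from h import *; rel(.5172,-.3265,.049)"
```

```text
shift cm [-2.12 -0.71  8.26] turn 0 dist 8.6 jawdir deg -71.5 tilt 0.19 t 5.15 F [ 0.2  1.4 -1.1] open 0.0428 q [-0.68  0.26  1.52  0.    1.36  0.57]
```

{"api": "play_rows", "payload": {"increments": [[[-2.1, -0.7, 2, 0], [-2.1, -0.7, 4, 0], [-2.1, -0.7, 4.3, 0], [-2.1, -0.7, 4.3, 0]]]}}

```text
t: 5.55
tool_pos: [0.5163, -0.3262, 0.0872]
orientation: [-2.548, 1.834, 0.009]
force: [0.2, 0.3, -0.1]
opening: 0.043
```

```bash
python3 -c "
from h import *; rel(.5172,-.3265,.049); snap('wrist',3); snap('scene',3); L=load('scene',3); crop(L,170,130,370,260,4,'pics/c6.png')"
```

```text
shift cm [ 0.08 -0.09  3.82] turn 0 dist 3.8 jawdir deg -71.5 tilt 0.34 t 5.55 F [ 0.2  0.3 -0.1] open 0.043 q [-0.65  0.27  1.59  0.    1.28  0.6 ]
```

View pics/wrist3.png

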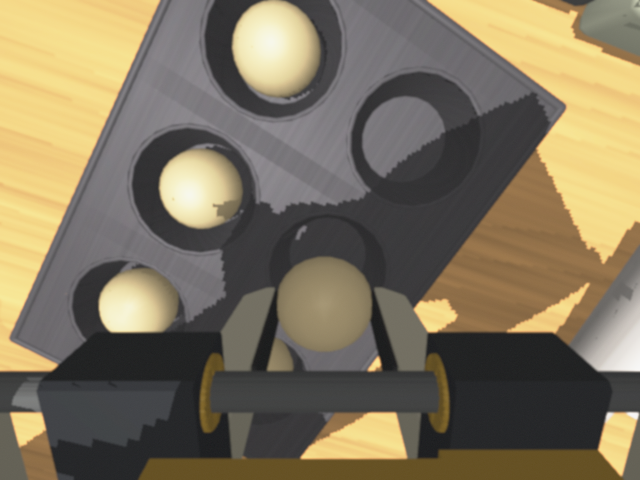

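View pics/c6.png

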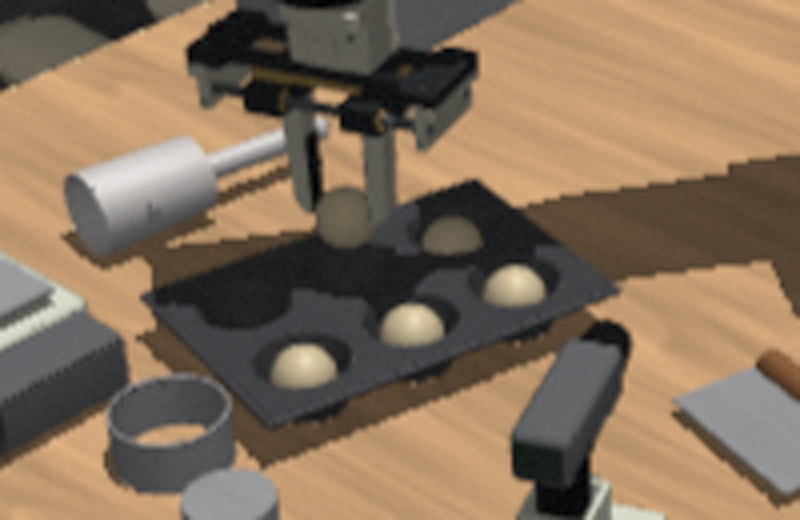

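```bash
python3 -c "
from h import *; L=load('wrist',3)
for p in [(416,138),(193,188),(328,270)]: print(ray(L,*p,.036))
from plant import *; s=read_state(); print(R.from_rotvec(s['orientation']).as_matrix().round(4), camera_params('wrist')['eye'],L[3]); 
print(px(L,[[.5172,-.3265,.036]]))"
```

```text
[ 0.60169665 -0.3463934   0.036     ]
[ 0.54051216 -0.24414234  0.036     ]
[ 0.51960503 -0.32675318  0.036     ]
[[ 3.175e-01 -9.483e-01 -1.000e-04]
 [-9.483e-01 -3.175e-01  2.400e-03]
 [-2.300e-03 -6.000e-04 -1.000e+00]] [ 0.59167365 -0.30271978  0.24480424] [ 0.59078692 -0.30193708  0.24224732]
[[326.21054924 273.66768162]]
```

{"api": "play_rows", "payload": {"increments": [[[0.1, -0.2, 1.5, 0], [0.1, -0.2, 3, 0], [0.1, -0.2, 3.8, 0], [0.1, -0.2, 3.8, 0], [0.1, -0.2, 3.8, 0]]]}}

```text
t: 6.15
tool_pos: [0.5195, -0.3273, 0.051]
orientation: [-2.548, 1.834, 0.004]
force: [0.4, 0.3, -0.4]
opening: 0.043
```

```bash
python3 -c "
from h import *; rel(.5183,-.3265,.049)"
```

```text
shift cm [-0.11  0.09  0.2 ] turn 0 dist 0.2 jawdir deg -71.5 tilt 0.19 t 6.15 F [ 0.4  0.3 -0.4] open 0.043 q [-0.65  0.32  1.61  0.    1.22  0.6 ]
```

{"api": "play_rows", "payload": {"increments": [[[-0.1, 0.1, 0.3, 0], [-0.1, 0.1, 0.3, 0], [-0.1, 0.1, 0.3, 0]]]}}

```text
t: 6.45
tool_pos: [0.5184, -0.3267, 0.0483]
orientation: [-2.548, 1.834, 0.003]
force: [0.1, 0.2, -0.8]
opening: 0.0428
```

{"api": "play_rows", "payload": {"increments": [[[0, 0, 0, 0], [0, 0, 0, 0], [0, 0, 0, 0]]], "jaw": 5.3}}

```text
t: 6.75
tool_pos: [0.5185, -0.3268, 0.0485]
orientation: [-2.548, 1.834, 0.003]
force: [0.7, 0.4, 0.2]
opening: 0.053
```

```bash
python3 -c "
from h import *; rel(.5735,.2453,.2)"
```

```text
shift cm [-52.54 -23.39 -15.  ] turn 0 dist 59.4 jawdir deg -71.5 tilt 0.15 t 6.75 F [0.7 0.4 0.2] open 0.053 q [-0.65  0.32  1.61  0.    1.21  0.6 ]
```

Straight up, then look.

{"api": "play_rows", "payload": {"increments": [[[0, 0, -3, 0], [0, 0, -7, 0], [0, 0, -12, 0], [-2, -1, -15, 0]]], "jaw": 6.5}}

```text
t: 7.15
tool_pos: [0.5224, -0.3076, 0.2031]
orientation: [-2.547, 1.838, -0.005]
force: [1.1, 0.2, 0.8]
opening: 0.065
```

```bash
python3 -c "
from h import *; rel(.5735,.2453,.2); snap('wrist',4)"
```

```text
shift cm [-50.86 -22.29   0.27] turn 0 dist 55.5 jawdir deg -71.6 tilt 0.21 t 7.15 F [1.1 0.2 0.8] open 0.065 q [-0.62  0.16  1.51  0.    1.47  0.63]
```

View pics/wrist4.png

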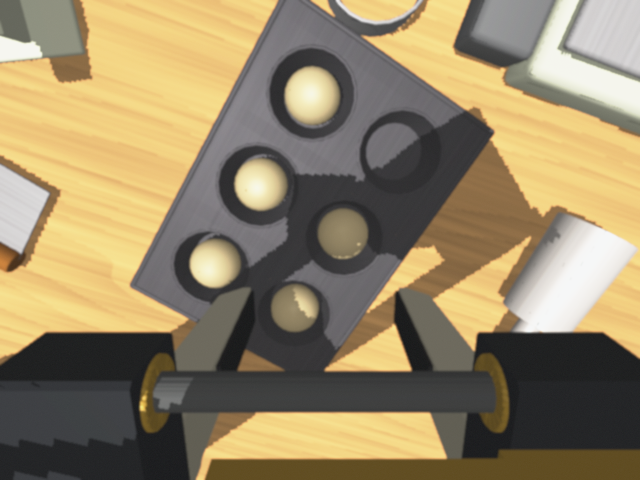

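{"api": "play_rows", "payload": {"increments": [[[-50.9, -22.3, 0.3, 0], [-50.9, -22.3, 0.3, 0], [-50.9, -22.3, 0.3, 0], [-50.9, -22.3, 0.3, 0], [-50.9, -22.3, 0.3, 0]]]}}

```text
t: 7.7
tool_pos: [0.5455, -0.0544, 0.2013]
orientation: [-2.546, 1.833, -0.015]
force: [1.1, 1.1, -0.3]
opening: 0.0652
```

```bash
python3 -c "
from h import *; rel(.574,.2453,.1)"
```

```text
shift cm [-27.57 -12.12  10.08] turn 0 dist 31.8 jawdir deg -71.5 tilt 0.57 t 7.7 F [ 1.1  1.1 -0.3] open 0.0652 q [-0.19 -0.    1.68 -0.    1.46  1.06]
```

{"api": "play_rows", "payload": {"increments": [[[-27.5, -12.1, 1, 0], [-27.5, -12.1, 1, 0], [-27.5, -12.1, 3, 0], [-27.5, -12.1, 6, 0], [-27.5, -12.1, 8, 0]]]}}

```text
t: 8.2
tool_pos: [0.5689, 0.1867, 0.1536]
orientation: [-2.545, 1.831, -0.018]
force: [1.0, -0.5, -0.3]
opening: 0.065
```

```bash
python3 -c "
from h import *; rel(.574,.2453,.08)"
```

```text
shift cm [-5.44 -2.25  7.36] turn 0 dist 9.4 jawdir deg -71.5 tilt 0.77 t 8.2 F [ 1.  -0.5 -0.3] open 0.065 q [ 0.23  0.16  1.59 -0.    1.37  1.48]
```

{"api": "play_rows", "payload": {"increments": [[[-5.4, -2.3, 3, 0], [-5.4, -2.3, 7, 0], [-5.4, -2.3, 7.3, 0], [-5.4, -2.3, 7.3, 0]]]}}

```text
t: 8.6
tool_pos: [0.5728, 0.2448, 0.0786]
orientation: [-2.549, 1.832, -0.014]
force: [0.8, -0.5, 0.3]
opening: 0.065
```

```bash
python3 -c "
from h import *; rel(.574,.2453,.033); snap('wrist',5); im=load('wrist',5)[0][180:330,230:420]; cv2.imwrite('pics/c7.png',cv2.resize(im,None,fx=4,fy=4))"
```

```text
shift cm [-0.04 -0.09  4.56] turn 0 dist 4.6 jawdir deg -71.4 tilt 0.55 t 8.6 F [ 0.8 -0.5  0.3] open 0.065 q [ 0.32  0.3   1.58 -0.01  1.26  1.57]
```

View pics/c7.png

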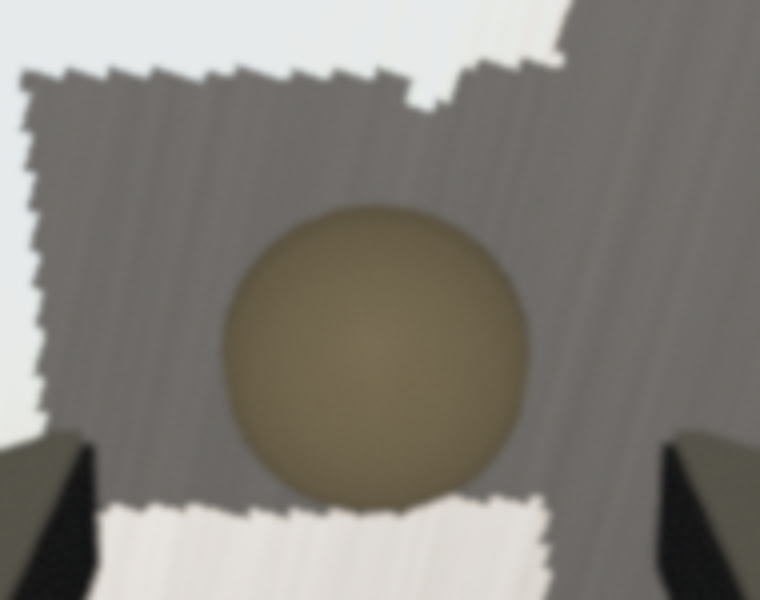

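Ball centred between the fingers at (324,270). Descend a bit slower, then close.

{"api": "play_rows", "payload": {"increments": [[[0, 0, 2.5, 0], [0, -0.1, 4, 0], [0, -0.1, 4.6, 0], [0, -0.1, 4.6, 0], [0, -0.1, 4.6, 0]]]}}

```text
t: 9.15
tool_pos: [0.5768, 0.2448, 0.0361]
orientation: [-2.544, 1.831, -0.019]
force: [0.0, 0.4, -0.0]
opening: 0.0649
```

```bash
python3 -c "
from h import *; rel(.574,.2453,.033)"
```

```text
shift cm [-0.14  0.26  0.31] turn 0 dist 0.4 jawdir deg -71.5 tilt 0.81 t 9.15 F [ 0.   0.4 -0. ] open 0.0649 q [ 0.32  0.36  1.59 -0.01  1.18  1.57]
```

{"api": "play_rows", "payload": {"increments": [[[-0.1, 0.2, 0.3, 0], [-0.1, 0.2, 0.3, 0], [-0.1, 0.2, 0.3, 0]]]}}

```text
t: 9.45
tool_pos: [0.5748, 0.2452, 0.0334]
orientation: [-2.544, 1.831, -0.02]
force: [0.2, -0.6, -0.2]
opening: 0.0654
```

{"api": "play_rows", "payload": {"increments": [[[0, 0, 0, 0], [0, 0, 0, 0], [0, 0, 0, 0], [0, 0, 0, 0]]], "jaw": 3.5, "squeeze": 10}}

```text
t: 9.85
tool_pos: [0.5748, 0.2452, 0.0335]
orientation: [-2.544, 1.831, -0.02]
force: [-0.4, 0.2, -0.2]
opening: 0.0434
```

```bash
python3 -c "
from h import *; rel(.574,.2453,.033)"
```

```text
shift cm [-0.03  0.07  0.05] turn 0 dist 0.1 jawdir deg -71.5 tilt 0.84 t 9.85 F [-0.4  0.2 -0.2] open 0.0434 q [ 0.32  0.35  1.6  -0.01  1.17  1.57]
```

{"api": "play_rows", "payload": {"increments": [[[0, 0, -1, 0], [0, 0, -4, 0], [0, 0, -9, 0], [0, 0, -13, 0], [0, 0, -16.5, 0]]]}}

```text
t: 10.35
tool_pos: [0.5728, 0.2456, 0.2021]
orientation: [-2.542, 1.829, -0.022]
force: [-0.5, 1.1, -1.4]
opening: 0.0432
```

```bash
python3 -c "
from h import *; rel(.600,-.3466,.2)"
```

```text
shift cm [57.01 16.24  0.28] turn 0 dist 59.3 jawdir deg -71.5 tilt 0.98 t 10.35 F [-0.5  1.1 -1.4] open 0.0432 q [ 0.33  0.19  1.47 -0.01  1.46  1.57]
```

{"api": "play_rows", "payload": {"increments": [[[57, 16.2, 0, 0], [57, 16.2, 0, 0], [57, 16.2, 0, 0], [57, 16.2, 0, 0], [57, 16.2, 0, 0]]]}}

```text
t: 10.85
tool_pos: [0.584, -0.0061, 0.2014]
orientation: [-2.542, 1.829, -0.024]
force: [0.7, -0.1, -0.9]
opening: 0.0432
```

```bash
python3 -c "
from h import *; rel(.600,-.3466,.18)"
```

```text
shift cm [32.78  9.34  2.18] turn 0 dist 34.2 jawdir deg -71.5 tilt 1.04 t 10.85 F [ 0.7 -0.1 -0.9] open 0.0432 q [-0.1   0.08  1.59  0.    1.45  1.15]
```

{"api": "play_rows", "payload": {"increments": [[[32.8, 9.3, 1, 0], [32.8, 9.3, 1, 0], [32.8, 9.3, 1, 0], [32.8, 9.3, 2, 0], [32.8, 9.3, 2, 0]]]}}

```text
t: 11.35
tool_pos: [0.5959, -0.2558, 0.19]
orientation: [-2.542, 1.829, -0.025]
force: [0.9, -0.1, -1.0]
opening: 0.0426
```

```bash
python3 -c "
from h import *; rel(.600,-.3466,.09)"
```

```text
shift cm [ 8.67  2.67 10.02] turn 0 dist 13.5 jawdir deg -71.5 tilt 1.11 t 11.35 F [ 0.9 -0.1 -1. ] open 0.0426 q [-0.49  0.26  1.41  0.01  1.45  0.76]
```

{"api": "play_rows", "payload": {"increments": [[[8.6, 2.6, 1, 0], [8.6, 2.6, 4, 0], [8.6, 2.6, 7, 0], [8.6, 2.6, 10, 0], [8.6, 2.6, 10, 0]]]}}

```text
t: 11.85
tool_pos: [0.597, -0.3441, 0.0844]
orientation: [-2.541, 1.83, -0.01]
force: [-1.5, 1.1, -0.8]
opening: 0.043
```

```bash
python3 -c "
from h import *; rel(.600,-.3466,.049); snap('wrist',6); L=load('wrist',6); crop(L,180,150,480,360,2.5,'pics/c8.png'); print(px(L,[[.6,-.3466,.036]]))"
```

```text
shift cm [ 0.33 -0.16  3.55] turn 0 dist 3.6 jawdir deg -71.5 tilt 0.7 t 11.85 F [-1.5  1.1 -0.8] open 0.043 q [-0.6   0.46  1.36  0.01  1.31  0.64]
[[330.52257741 274.43635306]]
```

View pics/c8.png

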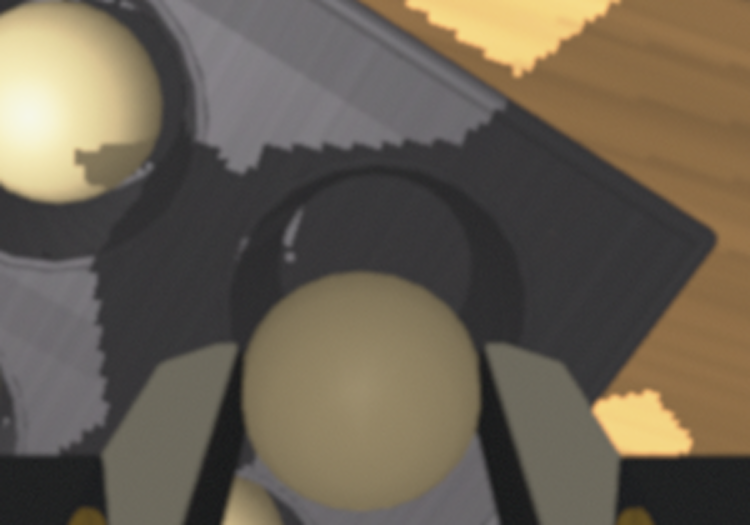

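{"api": "play_rows", "payload": {"increments": [[[0.3, -0.2, 1.2, 0], [0.3, -0.2, 2.5, 0], [0.3, -0.2, 3.5, 0], [0.3, -0.2, 3.5, 0], [0.3, -0.2, 3.5, 0]]]}}

```text
t: 12.4
tool_pos: [0.6019, -0.3465, 0.0526]
orientation: [-2.542, 1.829, -0.016]
force: [0.2, 0.5, -0.6]
opening: 0.043
```

```bash
python3 -c "
from h import *; rel(.600,-.3466,.0485)"
```

```text
shift cm [-0.05  0.19  0.41] turn 0 dist 0.5 jawdir deg -71.5 tilt 0.82 t 12.4 F [ 0.2  0.5 -0.6] open 0.043 q [-0.6   0.5   1.37  0.01  1.26  0.64]
```

{"api": "play_rows", "payload": {"increments": [[[-0.1, 0.2, 0.4, 0], [-0.1, 0.2, 0.4, 0], [-0.1, 0.2, 0.4, 0]]]}}

```text
t: 12.7
tool_pos: [0.5997, -0.3462, 0.0488]
orientation: [-2.542, 1.829, -0.016]
force: [0.6, 0.1, 0.0]
opening: 0.0428
```

{"api": "play_rows", "payload": {"increments": [[[0, 0, 0, 0], [0, 0, 0, 0], [0, 0, 0, 0]]], "jaw": 5.3}}

```text
t: 13.0
tool_pos: [0.5999, -0.3464, 0.0491]
orientation: [-2.542, 1.829, -0.017]
force: [0.1, 0.7, -0.2]
opening: 0.0527
```

{"api": "play_rows", "payload": {"increments": [[[0, 0, -3, 0], [0, 0, -7, 0], [0, 0, -12, 0], [0, 0, -16, 0]]], "jaw": 6.5}}

```text
t: 13.4
tool_pos: [0.5978, -0.3469, 0.2122]
orientation: [-2.542, 1.829, -0.02]
force: [0.9, -0.1, 0.4]
opening: 0.0652
```

```bash
python3 -c "
from h import *; rel(.6637,0.0053,.21,np.radians(113.7)); snap('wrist',7)"
```

```text
shift cm [-31.3  -17.44   0.37] turn -0.09 dist 35.8 jawdir deg -71.5 tilt 0.94 t 13.4 F [ 0.9 -0.1  0.4] open 0.0652 q [-0.61  0.37  1.24  0.01  1.52  0.64]
```

View pics/wrist7.png

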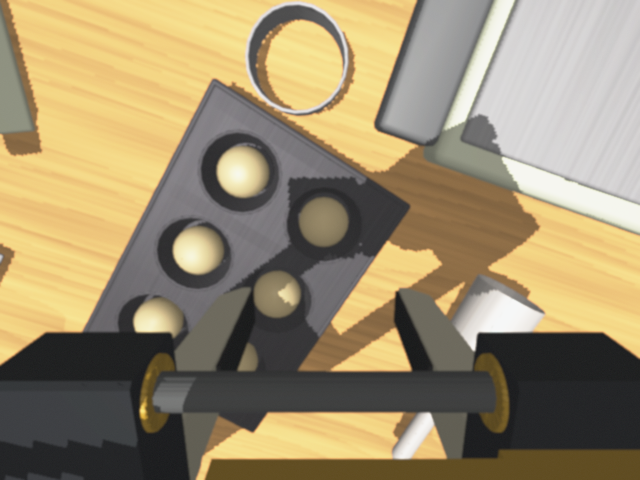

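{"api": "play_rows", "payload": {"increments": [[[-31.3, -17.4, 0, -0.09], [-31.3, -17.4, 0, -0.09], [-31.3, -17.4, 0, -0.09], [-31.3, -17.4, 0, -0.09], [-31.3, -17.4, 0, -0.09]]], "jaw": 6.5}}

```text
t: 13.95
tool_pos: [0.6455, -0.0996, 0.2176]
orientation: [-2.622, 1.713, -0.038]
force: [1.1, -0.3, -0.3]
opening: 0.0648
```

```bash
python3 -c "
from h import *; rel(.6637,0.0053,.21,np.radians(113.7))"
```

```text
shift cm [-8.89 -5.87  0.75] turn -0.001 dist 10.7 jawdir deg -66.3 tilt 1.5 t 13.95 F [ 1.1 -0.3 -0.3] open 0.0648 q [-0.23  0.25  1.37  0.    1.49  0.93]
```

{"api": "play_rows", "payload": {"increments": [[[-8.9, -5.9, 0.5, 0], [-8.9, -5.9, 0.5, 0], [-8.9, -5.9, 0.5, 0], [-8.9, -5.9, 0.5, 0]]]}}

```text
t: 14.35
tool_pos: [0.6639, 0.0076, 0.2121]
orientation: [-2.625, 1.709, -0.037]
force: [0.0, -0.8, -0.6]
opening: 0.0652
```

```bash
python3 -c "
from h import *; rel(.6651,0.0051,.108,np.radians(113.7));snap('wrist',8); L=load('wrist',8); w=pts(L)
m=(w[...,2]>0.12)&(w[...,2]<0.15)&(abs(w[...,0]-.61)<.12)&(abs(w[...,1])<.1)
P=w[m][:,:2].astype(np.float32); print(len(P),cv2.minAreaRect(P), np.median(w[m][:,2]))
m=(w[...,2]>0.129)&(w[...,2]<0.14)&(abs(w[...,0]-.61)<.12)&(abs(w[...,1])<.1)
P=w[m][:,:2].astype(np.float32); print(len(P),cv2.minAreaRect(P), np.median(w[m][:,2]))
"
```

```text
shift cm [ 0.13  0.21 10.41] turn 0.003 dist 10.4 jawdir deg -66.1 tilt 1.48 t 14.35 F [ 0.  -0.8 -0.6] open 0.0652 q [-0.06  0.29  1.34 -0.    1.49  1.09]
7822 ((0.6186488270759583, -0.0172123983502388), (0.13437995314598083, 0.03805658966302872), 23.603107452392578) 0.13375665905712203
7478 ((0.6186065673828125, -0.017264630645513535), (0.13424889743328094, 0.03761667013168335), 23.703153610229492) 0.13381562721651752
```

View pics/wrist8.png

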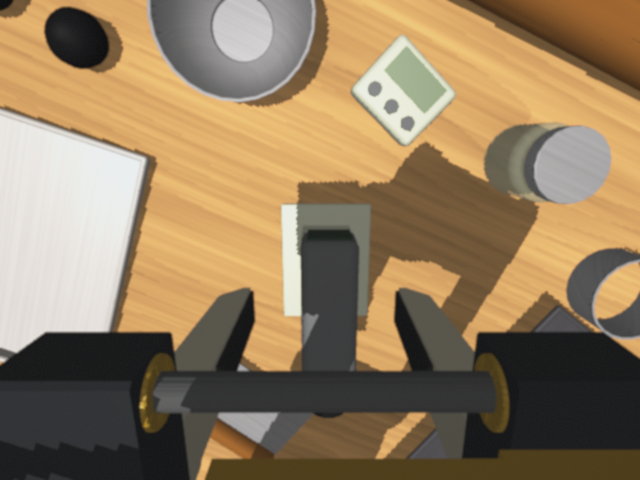

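```bash
python3 -c "
from h import *; rel(.6674,0.0042,.108,np.radians(113.7))"
```

```text
shift cm [ 0.12 -0.05 10.43] turn 0.001 dist 10.4 jawdir deg -66.2 tilt 1.49 t 14.4 F [ 0.1 -0.3 -0.2] open 0.065 q [-0.07  0.28  1.34 -0.    1.49  1.09]
```

{"api": "play_rows", "payload": {"increments": [[[0.1, -0.1, 3, 0], [0.1, -0.1, 6, 0], [0.1, -0.1, 8.5, 0], [0.1, -0.1, 9.5, 0], [0.1, -0.1, 9.5, 0]]]}}

```text
t: 14.9
tool_pos: [0.6662, 0.003, 0.1154]
orientation: [-2.623, 1.715, -0.034]
force: [0.4, 0.8, 0.6]
opening: 0.0653
```

```bash
python3 -c "
from h import *; rel(.6674,0.0042,.107,np.radians(113.7))"
```

```text
shift cm [-0.08 -0.14  0.84] turn -0.001 dist 0.9 jawdir deg -66.4 tilt 1.3 t 14.9 F [0.4 0.8 0.6] open 0.0653 q [-0.07  0.36  1.43 -0.    1.33  1.09]
```

{"api": "play_rows", "payload": {"increments": [[[-0.1, -0.1, 0.8, 0], [-0.1, -0.1, 0.8, 0], [-0.1, -0.1, 0.8, 0]]]}}

```text
t: 15.2
tool_pos: [0.6674, 0.004, 0.1083]
orientation: [-2.623, 1.715, -0.035]
force: [-0.3, -0.6, 0.6]
opening: 0.065
```

{"api": "play_rows", "payload": {"increments": [[[0, 0, 0, 0], [0, 0, 0, 0], [0, 0, 0, 0], [0, 0, 0, 0], [0, 0, 0, 0]]], "jaw": 3, "squeeze": 35}}

```text
t: 15.7
tool_pos: [0.6675, 0.0043, 0.1086]
orientation: [-2.622, 1.715, -0.036]
force: [-0.4, 0.0, 1.5]
opening: 0.038
```

```bash
python3 -c "
from h import *; rel(.6674,0.0042,.107,np.radians(113.7))"
```

```text
shift cm [-0.    0.02  0.16] turn -0.001 dist 0.2 jawdir deg -66.4 tilt 1.38 t 15.7 F [-0.4  0.   1.5] open 0.038 q [-0.07  0.37  1.44 -0.    1.31  1.09]
```

{"api": "play_rows", "payload": {"increments": [[[0, 0, -1.5, 0], [0, 0, -3, 0], [0, 0, -4.5, 0], [0, 0, -6, 0], [0, 0, -8, 0]]]}}

```text
t: 16.2
tool_pos: [0.6655, 0.0047, 0.1899]
orientation: [-2.623, 1.715, -0.035]
force: [-0.3, -0.1, -1.3]
opening: 0.0375
```

{"api": "play_rows", "payload": {"increments": [[[0, 0, -2, 0], [0, 0, -4, 0], [0, 0, -6, 0], [0, 0, -6, 0], [0, 0, -6, 0]]]}}

```text
t: 16.7
tool_pos: [0.6645, 0.005, 0.2508]
orientation: [-2.622, 1.714, -0.038]
force: [0.3, -0.4, -3.1]
opening: 0.0382
```

```bash
python3 -c "
from h import *; rel(.6674,0.0042,.24); snap('scene',9); snap('wrist',9); L=load('scene',9); crop(L,220,120,420,270,4,'pics/c9.png')"
```

```text
shift cm [ 0.17 -0.22  1.09] turn 0 dist 1.1 jawdir deg -66.4 tilt 1.47 t 16.7 F [ 0.3 -0.4 -3.1] open 0.0382 q [-0.07  0.27  1.29 -0.    1.55  1.09]
```

View pics/c9.png

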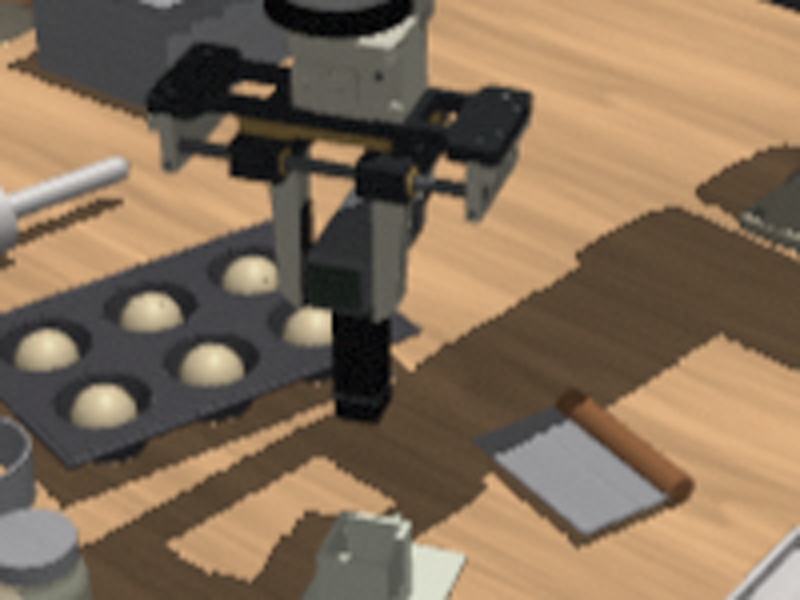

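View pics/wrist9.png

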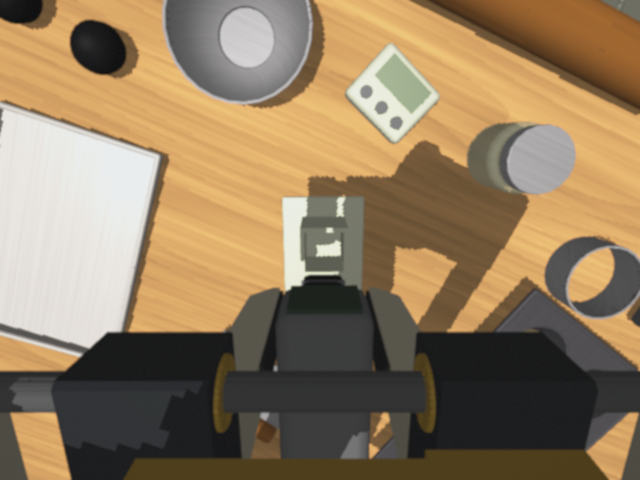

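{"api": "play_rows", "payload": {"increments": [[[0, 0, 0, 0], [0, 0, 0, 0], [0, 0, 0, 0]]], "squeeze": 10}}

```text
t: 17.1
tool_pos: [0.6631, 0.005, 0.2475]
orientation: [-2.624, 1.716, -0.031]
force: [0.5, 0.3, -1.5]
opening: 0.0382
```

```bash
cat >> h.py <<'E'
def scenecrop(i,x0=220,y0=120,x1=420,y1=270,f=4):
    snap('scene',i); L=load('scene',i); crop(L,x0,y0,x1,y1,f,f'pics/s{i}.png')
E
python3 -c "
from h import *; rel(.6674,0.0042,.24); scenecrop(10)"
```

```text
shift cm [ 0.24 -0.35  0.76] turn 0 dist 0.9 jawdir deg -66.4 tilt 1.18 t 17.1 F [ 0.5  0.3 -1.5] open 0.0382 q [-0.07  0.27  1.29 -0.    1.55  1.09]
```

View pics/s10.png

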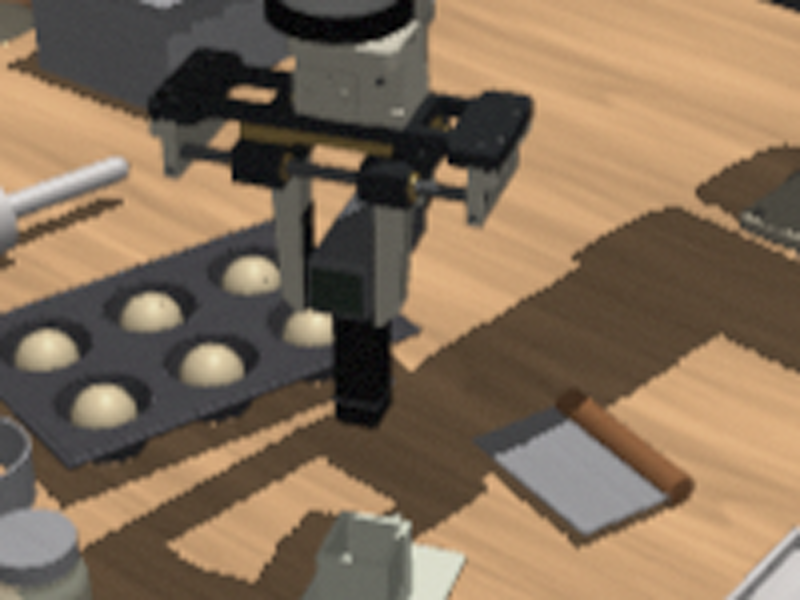

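{"api": "play_rows", "payload": {"increments": [[[0, 0, 0, 0], [0, 0, 0, 0]]], "squeeze": 6}}

```text
t: 17.35
tool_pos: [0.6632, 0.0051, 0.2477]
orientation: [-2.624, 1.716, -0.031]
force: [0.0, 0.8, -2.6]
opening: 0.0378
```

```bash
python3 -c "
from h import *; rel(.6674,0.0042,.24); scenecrop(11)"
```

```text
shift cm [ 0.24 -0.34  0.78] turn 0 dist 0.9 jawdir deg -66.4 tilt 1.2 t 17.35 F [ 0.   0.8 -2.6] open 0.0378 q [-0.07  0.27  1.29 -0.    1.55  1.09]
```

View pics/s11.png

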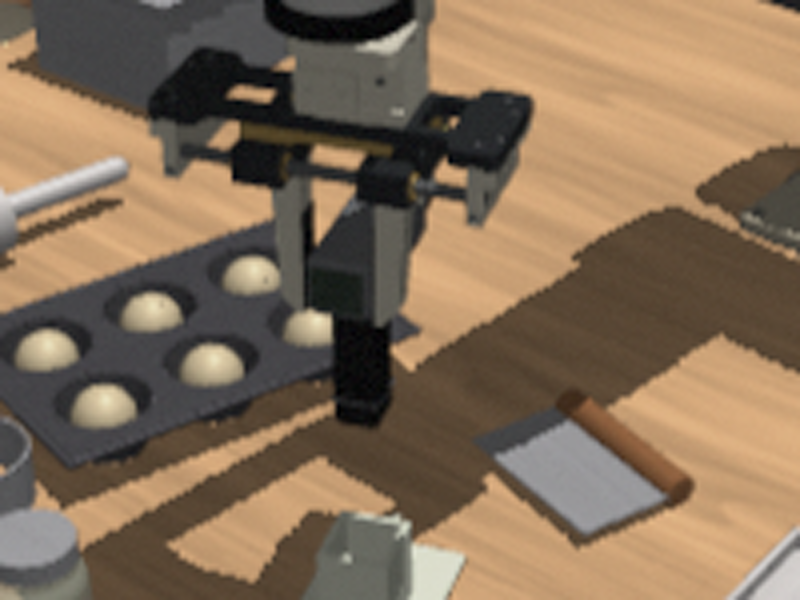

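{"api": "play_rows", "payload": {"increments": [[[0, -2.5, 0, 0], [0, -5.2, 0, 0], [0, -5.2, 3, 0], [0, -5.2, 6, 0], [0, -5.2, 8, 0]]], "squeeze": 12}}

```text
t: 17.9
tool_pos: [0.7117, 0.0256, 0.1658]
orientation: [-2.625, 1.716, -0.028]
force: [-0.5, -0.8, -2.9]
opening: 0.0382
```

```bash
cat >> h.py <<'E'
def U():
    from plant import read_state
    s=read_state(); p=s["tool_pos"]; n=np.array([-.9159,-.4014]); q=p[:2]-[.6422,-.0069]
    print("u",round(q@n*1000,1),"lat",round((q[0]*n[1]-q[1]*n[0])*1000,1),"z",round(p[2]*1000,1),"F along n",round(s["force"][:2]@n,2),s["force"].round(2),"tq",s["wrist_torque"].round(3),"open",round(s["opening"]*1000,1))
E
python3 -c "
from h import *; U(); scenecrop(12)"
```

```text
u -76.7 lat 1.9 z 165.8 F along n 0.79 [-0.49 -0.85 -2.89] tq [ 0.054 -0.06   0.001] open 38.2
```

View pics/s12.png

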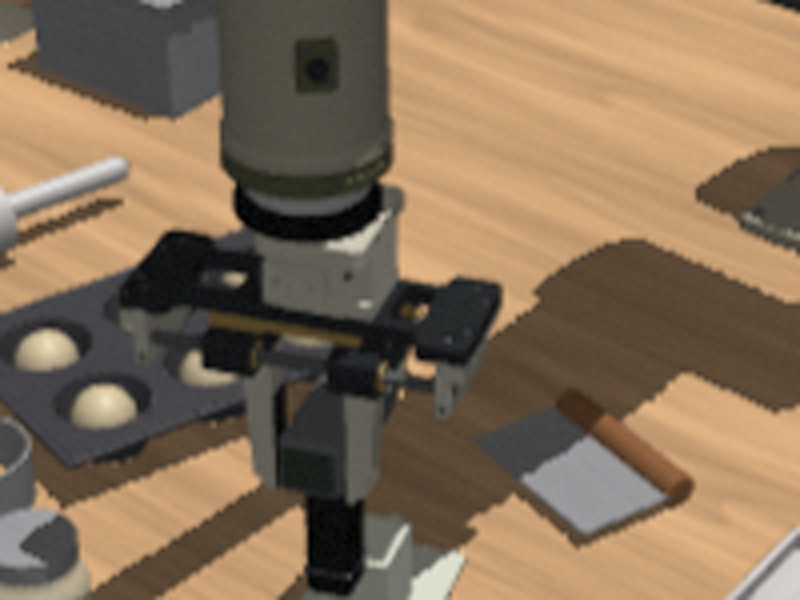

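{"api": "play_rows", "payload": {"increments": [[[0, 0, 1.5, 0], [0, 0, 2.8, 0], [0, 0, 2.8, 0]]]}}

```text
t: 18.25
tool_pos: [0.7089, 0.0255, 0.1311]
orientation: [-2.629, 1.719, -0.016]
force: [-0.7, 0.5, -2.6]
opening: 0.038
```

{"api": "play_rows", "payload": {"increments": [[[0, 0.8, 0, 0], [0, 1.6, 0, 0], [0, 2.4, 0, 0], [0, 3.2, 0, 0]]], "squeeze": 7}}

```text
t: 18.65
tool_pos: [0.6796, 0.0122, 0.1322]
orientation: [-2.628, 1.718, -0.019]
force: [0.5, -0.1, -0.7]
opening: 0.0377
```

```bash
python3 -c "
from h import *; U(); scenecrop(13,200,130,400,280)"
```

```text
u -41.9 lat 2.5 z 132.2 F along n -0.41 [ 0.49 -0.1  -0.7 ] tq [ 0.085 -0.256 -0.001] open 37.7
```

View pics/s13.png

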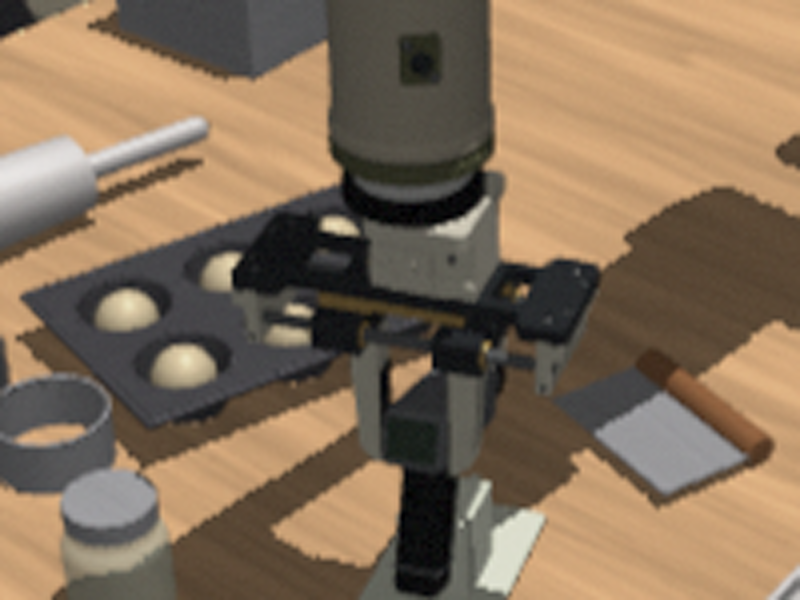

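{"api": "play_rows", "payload": {"increments": [[[0, 0.8, 0, 0], [0, 1.6, 0, 0], [0, 2.4, 0, 0], [0, 3.0, 0, 0]]]}}

```text
t: 19.1
tool_pos: [0.6506, -0.0007, 0.1319]
orientation: [-2.628, 1.719, -0.018]
force: [1.3, -0.6, -2.1]
opening: 0.0379
```

```bash
python3 -c "
from h import *; U(); scenecrop(14,200,130,400,280)"
```

```text
u -10.2 lat 2.3 z 131.9 F along n -0.92 [ 1.28 -0.64 -2.1 ] tq [ 0.08  -0.308 -0.077] open 37.9
```

View pics/s14.png

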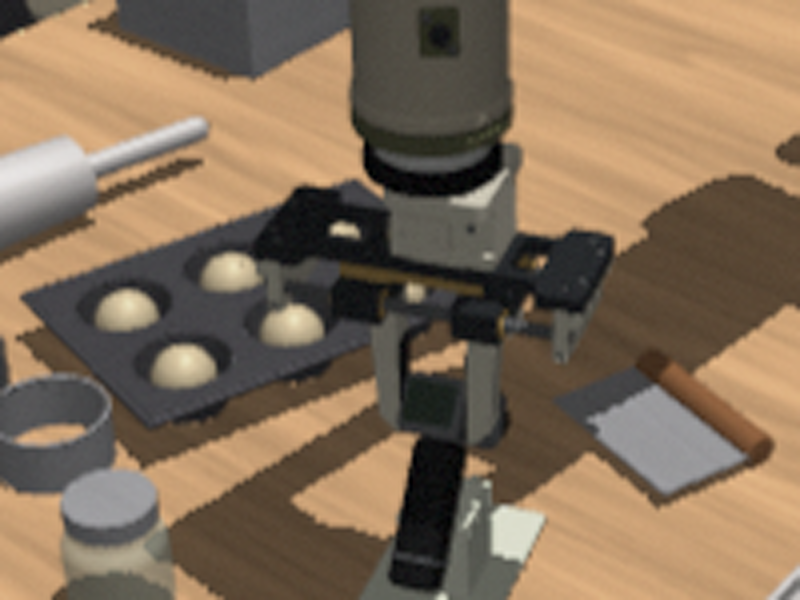

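{"api": "play_rows", "payload": {"increments": [[[0, 0.8, 0, 0], [0, 1.6, 0, 0], [0, 2.4, 0, 0], [0, 2.6, 0, 0]]]}}

```text
t: 19.55
tool_pos: [0.6253, -0.0117, 0.1314]
orientation: [2.629, -1.72, 0.016]
force: [2.4, -0.1, -0.9]
opening: 0.0377
```

{"api": "play_rows", "payload": {"increments": [[[0, 0, 0, 0], [0, 0, 0, 0]]], "squeeze": 45}}

```text
t: 19.75
tool_pos: [0.6253, -0.0118, 0.1316]
orientation: [2.628, -1.72, 0.016]
force: [-0.4, 0.8, -0.2]
opening: 0.0379
```

```bash
python3 -c "
from h import *; U(); scenecrop(15,200,130,400,280)"
```

```text
u 17.4 lat 2.3 z 131.6 F along n 0.08 [-0.44  0.8  -0.21] tq [ 0.01  -0.065  0.005] open 37.9
```

View pics/s15.png

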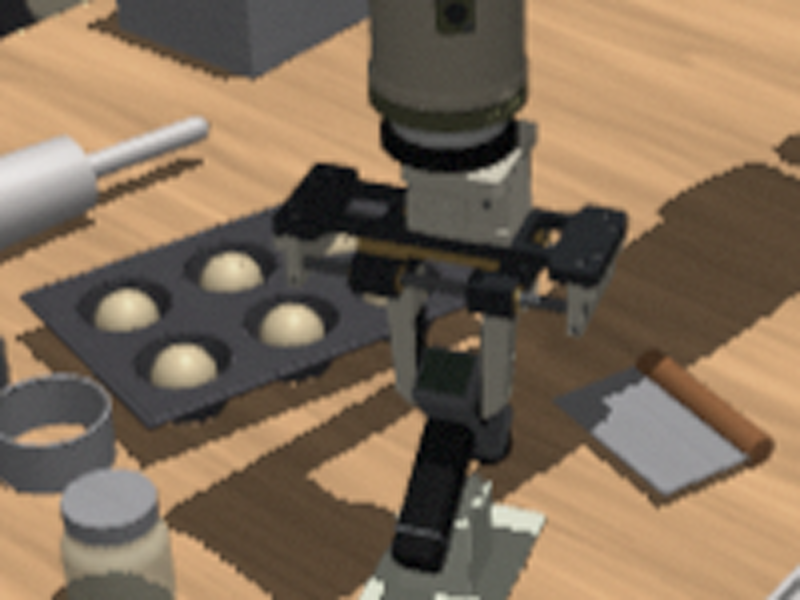

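{"api": "play_rows", "payload": {"increments": [[[0, 0, -1.5, 0], [0, 0, -4, 0], [0, 0, -8, 0], [0, 0, -12, 0], [0, 0, -13, 0]]]}}

```text
t: 20.3
tool_pos: [0.6266, -0.0111, 0.269]
orientation: [-2.625, 1.718, -0.029]
force: [0.5, -1.5, -1.0]
opening: 0.0376
```

```bash
python3 -c "
from h import *; U(); rel(.6,0,.25); snap('wrist',16); snap('top',16); scenecrop(16,200,60,400,210); L=load('top',16); crop(L,260,150,400,290,4,'pics/c16.png')"
```

```text
u 16.0 lat 2.4 z 269.0 F along n 0.16 [ 0.48 -1.48 -0.99] tq [-0.023 -0.051 -0.024] open 37.6
shift cm [-2.11  2.02  1.84] turn 0 dist 3.5 jawdir deg -66.4 tilt 1.1 t 20.3 F [ 0.5 -1.5 -1. ] open 0.0376 q [-0.1   0.17  1.37 -0.01  1.58  1.06]
```

View pics/s16.png

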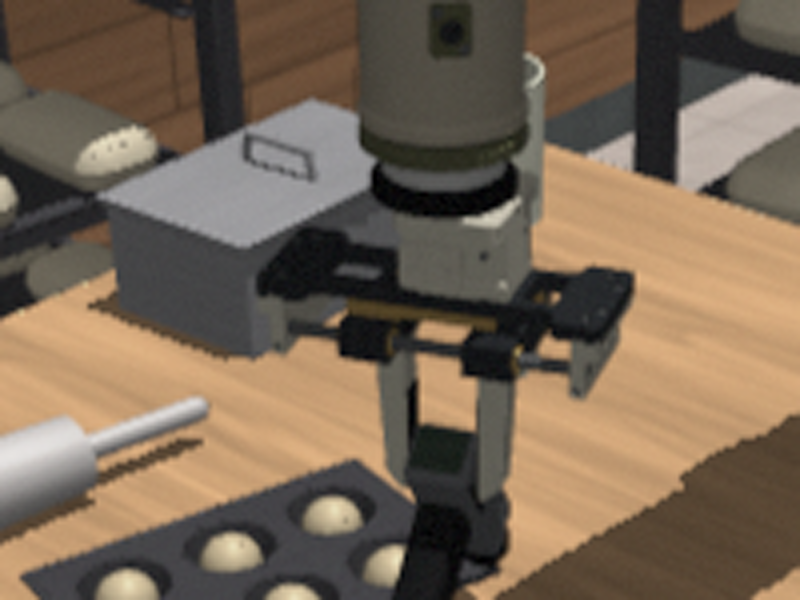

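View pics/wrist16.png

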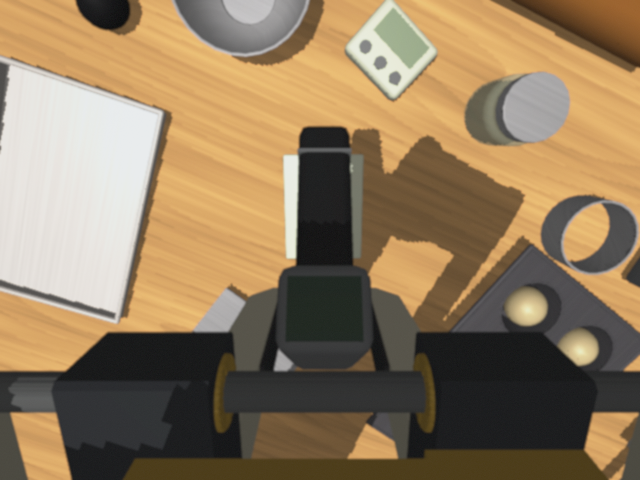

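View pics/c16.png

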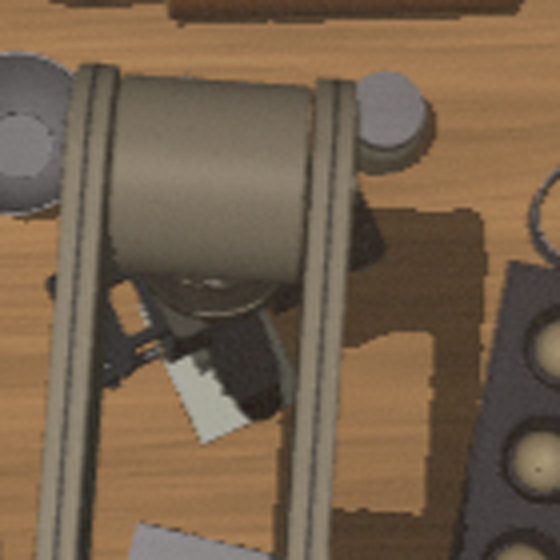

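```bash
cat >> h.py <<'E'
def plane(P):
    P=P.reshape(-1,3); P=P[np.isfinite(P[:,0])]; c=np.median(P,0)
    for _ in range(3):
        _,_,V=np.linalg.svd(P-P.mean(0),full_matrices=False); n=V[2]; r=(P-P.mean(0))@n; P=P[abs(r)<2.5*r.std()+1e-5]
    return P.mean(0),n*np.sign(n[2]),r.std(),len(P)
def thermo(i,rects):
    L=load('wrist',i); w=pts(L)
    for (x0,y0,x1,y1) in rects:
        c,n,sd,k=plane(w[y0:y1,x0:x1]); s=-n
        print("c",c.round(4),"sight",s.round(4),"pitch",round(np.degrees(np.arcsin(-s[2])),2),"head",round(np.degrees(np.arctan2(s[1],s[0])),2),"sd",round(sd*1000,2),k)
E
python3 -c "
from h import *; thermo(16,[(305,160,346,215),(305,225,345,255),(292,282,358,336)])
L=load('wrist',16); w=pts(L)
for v in (130,140,150,156,165,260,270,276,300,336,345,355): print(v,w[v,325].round(4))
L=load('wrist',16); crop(L,220,110,430,380,2.2,'pics/c17.png')"
```

```text
c [0.6743 0.0088 0.2275] sight [-0.542  -0.2378 -0.806 ] pitch 53.71 head -156.31 sd 0.55 2209
c [0.6529 0.     0.2445] sight [-0.5386 -0.2506 -0.8044] pitch 53.55 head -155.05 sd 0.55 1171
c [ 0.6386 -0.0055  0.289 ] sight [-0.5435 -0.249  -0.8017] pitch 53.29 head -155.39 sd 0.59 3494
130 [0.6999 0.0197 0.2068]
140 [0.6951 0.0177 0.2107]
150 [0.6905 0.0157 0.2152]
156 [0.6878 0.0146 0.217 ]
165 [0.6837 0.0128 0.2202]
260 [ 0.6452 -0.0035  0.2504]
270 [ 0.6492 -0.0013  0.2778]
276 [ 0.6486 -0.0015  0.2829]
300 [ 0.6413 -0.0046  0.2878]
336 [ 0.6312 -0.0088  0.2956]
345 [ 0.6276 -0.0104  0.2952]
355 [ 0.6213 -0.0132  0.2909]
```

View pics/c17.png

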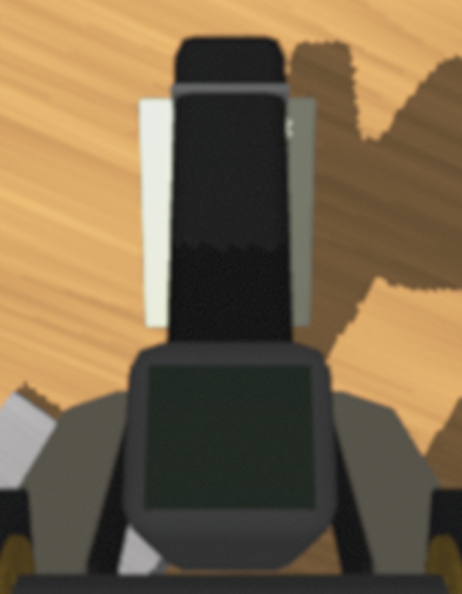

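```bash
python3 -c "
from h import *; L=load('wrist',16); w=pts(L); c=np.nanmedian(w[305:313,320:331].reshape(-1,3),0); print(c)
from plant import *; st=read_state(); T=R.from_rotvec(st['orientation'])
p=np.radians(53.5);h=np.radians(-156.1); s=np.array([np.cos(p)*np.cos(h),np.cos(p)*np.sin(h),-np.sin(p)])
lens=c+.133*s
print('lens',lens,'sight',s); print('lens in tool cm',T.inv().apply(lens-st['tool_pos'])*100,'sight in tool',T.inv().apply(s), 'rear',T.inv().apply(c-st['tool_pos'])*100)"
```

```text
[ 0.63866273 -0.00577349  0.28900444]
lens [ 0.56633479 -0.03782482  0.18209147] sight [-0.54381909 -0.24098745 -0.80385686]
lens in tool cm [0.05419953 6.46171167 7.9556188 ] sight in tool [-0.00437161  0.60013824  0.79988435] rear [ 0.11234193 -1.52012696 -2.6828431 ]
```

```bash
python3 -c "
from h import *; L=load('top',16); print(px(L,[[.5663,-.0378,.182],[.6387,-.0058,.289]])); w=pts(L); crop(L,295,220,355,270,12,'pics/c18.png')
for v in range(232,258,3): print(v,w[v,318:332:4].round(3).tolist())
S=load('scene',16);print(px(S,[[.5663,-.0378,.182],[.6387,-.0058,.289]]))"
```

```text
[[325.14390906 250.32610066]
 [312.06011369 216.53099919]]
232 [[0.603, -0.02, 0.267], [0.604, -0.03, 0.255], [0.643, -0.046, -0.001], [0.642, -0.057, 0.003]]
235 [[0.596, -0.019, 0.259], [0.598, -0.03, 0.249], [0.599, -0.04, 0.241], [0.633, -0.057, 0.001]]
238 [[0.59, -0.019, 0.25], [0.591, -0.029, 0.245], [0.591, -0.04, 0.241], [0.623, -0.057, 0.007]]
241 [[nan, nan, nan], [0.584, -0.029, 0.235], [0.584, -0.04, 0.238], [0.614, -0.056, 0.005]]
244 [[0.578, -0.019, 0.229], [0.577, -0.029, 0.231], [0.578, -0.04, 0.218], [0.605, -0.056, 0.006]]
247 [[0.57, -0.019, 0.227], [0.571, -0.029, 0.216], [0.571, -0.04, 0.213], [0.597, -0.056, 0.002]]
250 [[0.566, -0.019, 0.194], [0.564, -0.029, 0.207], [0.564, -0.04, 0.208], [0.588, -0.056, 0.005]]
253 [[0.58, -0.02, 0.006], [0.559, -0.029, 0.188], [0.557, -0.039, 0.201], [0.579, -0.056, -0.002]]
256 [[0.571, -0.02, 0.002], [0.571, -0.032, -0.0], [0.571, -0.043, 0.001], [0.571, -0.055, -0.004]]
[[320.80588051 194.22028553]
 [308.71900648 170.62597918]]
```

View pics/c18.png

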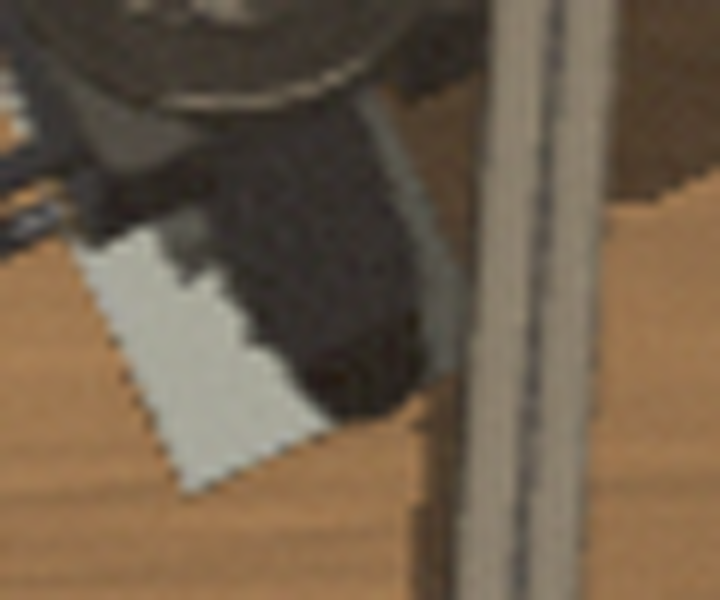

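```bash
cat >> h.py <<'E'
def aim(ball=(.5368,-.2443,.023),dist=10.3,lens=(.054,6.46,7.956),s=(-.004,.600,.800)):
    from plant import read_state
    st=read_state(); T=R.from_rotvec(st['orientation'])
    b=T.inv().apply(np.array(ball)-st['tool_pos'])*100
    lens=np.array(lens);s=np.array(s)
    print("move cm",(b-(lens+dist*s)).round(2)); d=b-lens; along=d@s
    print("lens dist",np.linalg.norm(d).round(2),"off-axis cm",np.linalg.norm(d-along*s).round(2),"lens world",(T.apply(lens/100)+st['tool_pos']).round(4),"pitch",np.degrees(np.arcsin(-T.apply(s)[2])).round(1),"t",st['t'],"open",st['opening'],"dq",abs(st['dq']).max().round(4))
E
python3 -c "
from h import *; aim()"
```

```text
move cm [17.63  4.9   7.76]
lens dist 26.23 off-axis cm 17.68 lens world [ 0.5663 -0.0378  0.1821] pitch 53.5 t 20.45 open 0.037931227320799 dq 0.0531
```

{"api": "play_rows", "payload": {"increments": [[[2, 0.6, 0, 0], [5, 1.4, 0, 0], [8, 2.2, 0, 0], [11, 3, 0.5, 0], [13.5, 3.8, 1, 0]]], "squeeze": 55}}

```text
t: 20.95
tool_pos: [0.6427, -0.1512, 0.2496]
orientation: [2.627, -1.72, 0.011]
force: [1.0, 0.0, -2.3]
opening: 0.0376
```

```bash
python3 -c "
from h import *; aim()"
```

```text
move cm [4.13 0.85 6.45]
lens dist 16.79 off-axis cm 5.24 lens world [ 0.5841 -0.1779  0.1698] pitch 53.3 t 20.95 open 0.03757385950099704 dq 0.3682
```

{"api": "play_rows", "payload": {"increments": [[[1.7, 0.3, 1.5, 0], [3, 0.6, 3, 0], [4.1, 0.8, 4.5, 0], [4.1, 0.8, 5.5, 0], [4.1, 0.8, 5.5, 0]]]}}

```text
t: 21.45
tool_pos: [0.6507, -0.1912, 0.1915]
orientation: [2.627, -1.72, 0.004]
force: [-0.4, -0.1, -1.8]
opening: 0.0376
```

{"api": "play_rows", "payload": {"increments": [[[0, 0, 0, 0], [0, 0, 0, 0], [0, 0, 0, 0]]]}}

```text
t: 21.75
tool_pos: [0.6512, -0.1906, 0.1926]
orientation: [2.628, -1.719, 0.006]
force: [0.6, 0.7, -1.9]
opening: 0.0377
```

```bash
python3 -c "
from h import *; aim(); snap('wrist',20); scenecrop(20,170,100,370,250); L=load('wrist',20); crop(L,200,100,500,400,2,'pics/c20.png')"
```

```text
move cm [0.25 0.01 0.75]
lens dist 10.92 off-axis cm 0.51 lens world [ 0.5924 -0.2173  0.113 ] pitch 53.2 t 21.75 open 0.03772796849075614 dq 0.0047
```

View pics/s20.png

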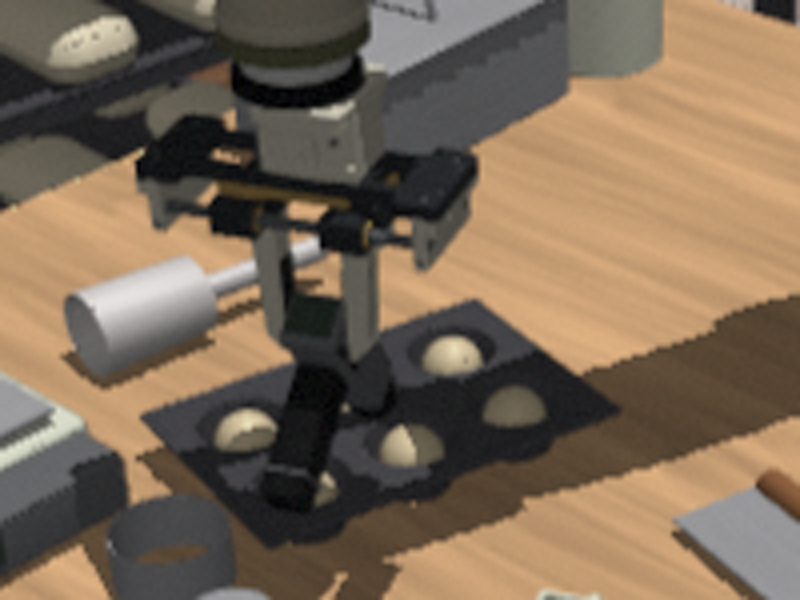

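View pics/c20.png

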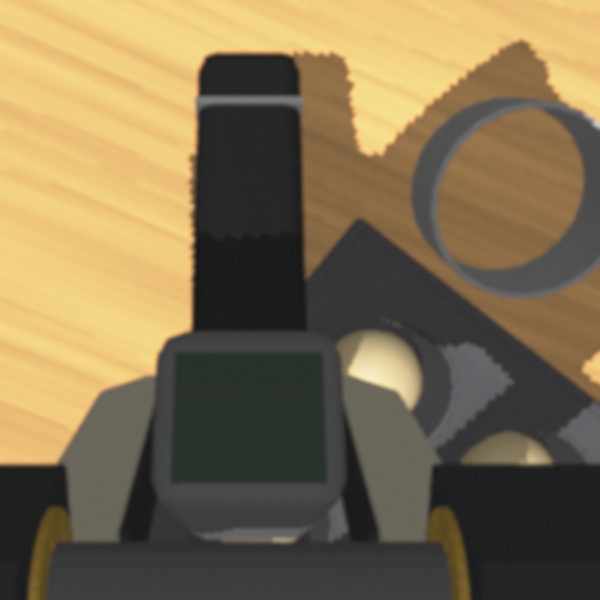

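```bash
cat >> h.py <<'E'
def remeasure(i):
    from plant import read_state
    thermo(i,[(303,160,344,210),(303,222,344,255),(292,282,358,336)])
    L=load('wrist',i); w=pts(L); c=np.nanmedian(w[305:313,320:331].reshape(-1,3),0)
    st=read_state(); T=R.from_rotvec(st['orientation'])
    print("rear tool cm",(T.inv().apply(c-st['tool_pos'])*100).round(2))
E
python3 -c "
from h import *; remeasure(20)"
```

```text
c [ 0.6988 -0.1691  0.1497] sight [-0.5471 -0.2578 -0.7964] pitch 52.78 head -154.77 sd 0.56 2014
c [ 0.6774 -0.1784  0.1673] sight [-0.554  -0.2511 -0.7937] pitch 52.53 head -155.62 sd 0.56 1324
c [ 0.6635 -0.1851  0.2124] sight [-0.552  -0.2446 -0.7972] pitch 52.86 head -156.1 sd 0.58 3489
rear tool cm [-0.02 -1.36 -2.01]
```

{"api": "play_rows", "payload": {"increments": [[[0.1, 0, 0.4, 0], [0.2, 0, 0.7, 0], [0.2, 0, 0.7, 0], [0.2, 0, 0.7, 0]]]}}

```text
t: 22.25
tool_pos: [0.6518, -0.1928, 0.1851]
orientation: [2.627, -1.719, 0.005]
force: [1.3, 0.0, -1.7]
opening: 0.0376
```

```bash
python3 -c "
from h import *; aim(); snap('wrist',21); snap('top',21); remeasure(21); L=load('top',21); crop(L,340,180,500,330,4,'pics/c21.png')"
```

```text
move cm [ 0.04 -0.04  0.01]
lens dist 10.29 off-axis cm 0.06 lens world [ 0.5929 -0.2194  0.1056] pitch 53.1 t 22.25 open 0.03760810519066176 dq 0.0045
c [ 0.6994 -0.1713  0.1422] sight [-0.5495 -0.2542 -0.7959] pitch 52.74 head -155.18 sd 0.56 2013
c [ 0.6779 -0.1806  0.1598] sight [-0.5486 -0.248  -0.7984] pitch 52.98 head -155.68 sd 0.56 1320
c [ 0.6641 -0.1873  0.205 ] sight [-0.5525 -0.2438 -0.7971] pitch 52.85 head -156.19 sd 0.59 3495
rear tool cm [-0.   -1.33 -1.96]
```

View pics/c21.png

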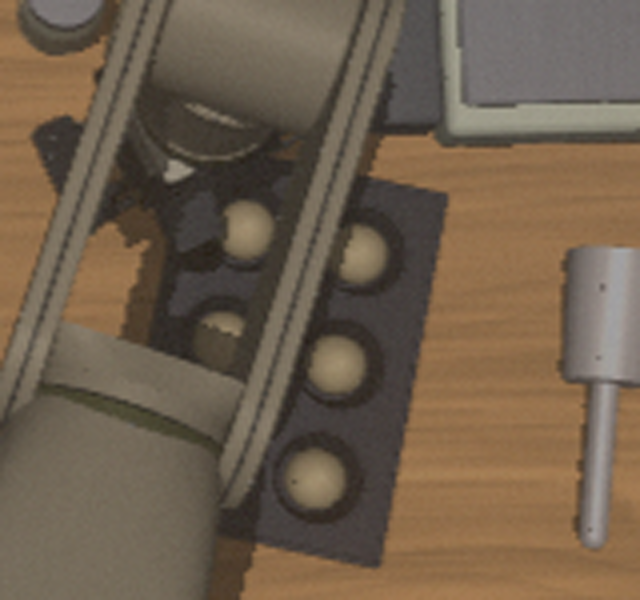

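```bash
python3 -c "
from h import *
from plant import *
st=read_state(); T=R.from_rotvec(st['orientation']); L=load('wrist',21); w=pts(L); c=np.nanmedian(w[305:313,320:331].reshape(-1,3),0)
p=np.radians(52.85);h=np.radians(-155.9); s=np.array([np.cos(p)*np.cos(h),np.cos(p)*np.sin(h),-np.sin(p)])
l=c+.133*s; print(l, (T.inv().apply(l-st['tool_pos'])*100).round(3).tolist(), T.inv().apply(s).round(4).tolist())
aim(lens=(T.inv().apply(l-st['tool_pos'])*100), s=T.inv().apply(s),dist=10.2)
t=load('top',21); print(px(t,[l+.013*np.array([np.cos(h),np.sin(h),0])+[0,0,.010]]))"
```

```text
[ 0.59074021 -0.22019338  0.09910014] [0.025, 6.712, 8.632] [0.0021, 0.6044, 0.7967]
move cm [-0.   -0.25 -0.52]
lens dist 9.63 off-axis cm 0.11 lens world [ 0.5907 -0.2202  0.0991] pitch 52.9 t 22.35 open 0.03772897491288067 dq 0.0033
[[392.24235483 247.09982906]]
```

{"api": "play_rows", "payload": {"increments": [[[0, -0.2, -0.4, 0], [0, -0.4, -0.7, 0], [0, -0.4, -0.7, 0], [0, -0.4, -0.7, 0], [0, -0.4, -0.7, 0]]]}}

```text
t: 22.85
tool_pos: [0.6556, -0.1912, 0.1924]
orientation: [2.628, -1.719, 0.006]
force: [-0.8, 0.3, -2.2]
opening: 0.0378
```

{"api": "play_rows", "payload": {"increments": [[[0, 0, 0, 0], [0, 0, 0, 0], [0, 0, 0, 0], [0, 0, 0, 0], [0, 0, 0, 0]]]}}

```text
t: 23.35
tool_pos: [0.6556, -0.1912, 0.1924]
orientation: [2.628, -1.719, 0.005]
force: [0.6, 0.4, -2.3]
opening: 0.0378
```

```bash
python3 -c "
from h import *; aim(lens=(.025,6.712,8.632),s=(.0021,.6044,.7967)); snap('wrist',22); snap('scene',22); snap('top',22); remeasure(22)
L=load('scene',22); crop(L,180,110,380,260,4,'pics/c22.png'); cv2.imwrite('pics/t22.png',load('top',22)[0])
from plant import *; s=read_state(); print(s['force'],s['wrist_torque'],s['t'])"
```

```text
move cm [-0.    0.08  0.09]
lens dist 10.42 off-axis cm 0.01 lens world [ 0.5943 -0.2186  0.106 ] pitch 52.8 t 23.35 open 0.03782298522660997 dq 0.001
c [ 0.7032 -0.1698  0.1494] sight [-0.5471 -0.2546 -0.7974] pitch 52.88 head -155.04 sd 0.55 2005
c [ 0.6817 -0.179   0.1671] sight [-0.5516 -0.2503 -0.7957] pitch 52.72 head -155.6 sd 0.57 1329
c [ 0.6678 -0.1856  0.2122] sight [-0.5526 -0.2449 -0.7966] pitch 52.81 head -156.1 sd 0.58 3482
rear tool cm [ 0.01 -1.33 -1.99]
[-0.54164709 -0.41250915 -1.67922319] [0.07903353 0.01051347 0.02352587] 23.5
```

View pics/c22.png

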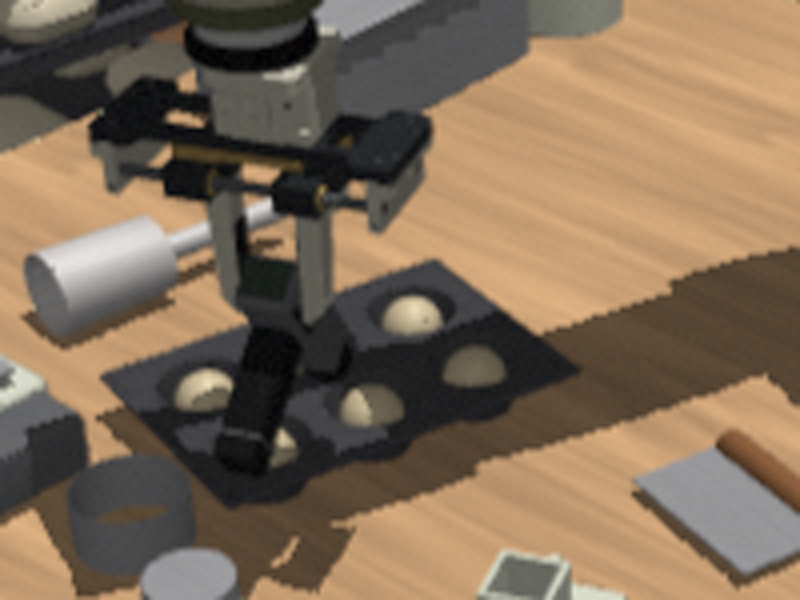

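View pics/scene22.png

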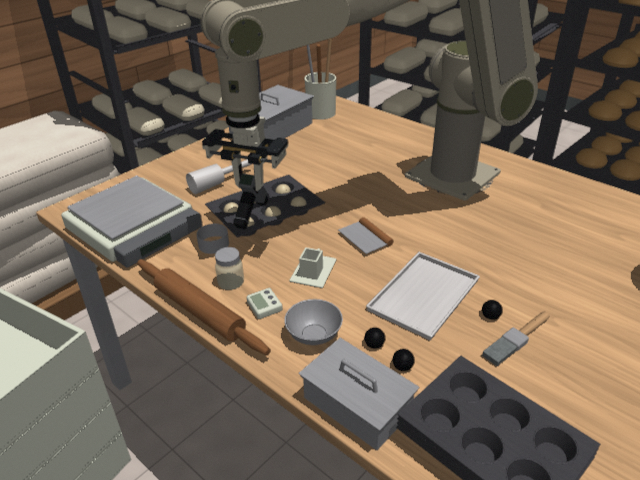

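View pics/t22.png

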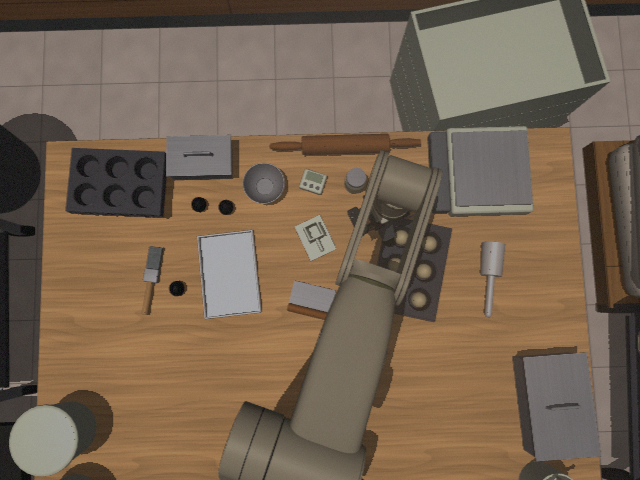

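```bash
python3 -c "
from plant import *; print(close_job())"
```

```text
the job is handed in; nothing more can be done
None
```

I carried out every step of the task and handed the job in at about 23.5 s of the 72 s allowed. No verdict was reported.

**Dough balls:** Both balls from the tray are in the two empty cups. The fingers cannot fit inside a cup, so I released each ball with its underside about 15 mm above the cup floor. The pictures show all six cups filled, the tray empty, and the balls and bystander objects where they were.

**Thermometer:** I gripped the barrel about 35 mm behind its middle and drew the thermometer straight up out of the stand. The moves cannot tilt the tool, so I turned it nose down in the fingers. I did that by pressing the grip lightly (about 2 N) against the back of the fixed stand, then tightening the grip to 45–55 N.

**Last checks, arm at rest:**
- **Tilt:** the nose points about 53° down.
- **Aim:** the lens is about 10.4 cm from the centre of the ball in the cup at (0, +42). The sight line passes within a millimetre or so of that centre, on top of the roughly 2 mm camera calibration.
- **Clearance:** by geometry the thermometer's lowest point is about 5 cm above the tin and balls.
- **Steadiness:** repeated views showed no swing in the fingers.

**One disagreement:** my first lens measurement was about 7 mm off because the arm was still settling when the picture was taken. I measured again at rest and corrected the pose before handing in.

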